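# Clamp an offcut on end in the drilling jig

### The job

The small dark wooden offcut is to be drilled in its end grain, and the jig's cheeks leave no room for fingers at its sides: so first stand it on end on the bench and let go, then take it again across its thickness. Set it on end in the pocket of the drilling jig, against the low rear fence, and swing the red-knobbed clamp lever fully shut across its front. Leave the other loose things where they are.

Things in the scene. Friction and masses are not known exactly. Their poses are not given: they have to be found in the camera images.
- block_center (a point): centre of the small dark brown hardwood offcut, a loose plain block 90 x 55 x 32 mm, 0.07 to 0.14 kg. Axes: x along the 90 mm, y along the 55 mm, z along the 32 mm. It starts lying flat on the bench on a 90 x 55 face (centre 16 mm up); on end it is 90 mm tall and its x axis is vertical (either end may be down).
- jig: the drilling jig, screwed to the bench: pale plywood base 12 mm thick, 110 x 150 mm, with a pocket open at the top and front. Origin on the bench below jig_seat, same axes. Two upright cheeks 13 mm thick beside the pocket: inner faces at y = +35 and -35 mm, from x = -22 to +28 mm, tops 95 mm above the bench.
- jig_seat (a point): on the pocket's floor, 12 mm above the bench, below the centre of a block fully home. x points from the open front to the rear fence, y to the left, z up. Fence: face at x = +16 mm, 12 mm thick, top 45 mm above the bench, nothing behind it. The offcut fits on end, 55 mm along y (7.5 mm free each side), 32 mm along x; fingers can hold it there in front and behind, above the fence.
- lever_hinge (a point): vertical hinge axis of the jig's clamp lever, in front of the right cheek: x = -35, y = -45, z = +36 mm from jig_seat in the jig's axes. Fixed to the jig. A black rubber pad on the lever's bar, 45 mm from this axis, meets the block's front and pushes it home; with lever shut and block home there is 1.5 mm between them.
- lever_knob (a point): grip point on the lever's upright red round knob (24 mm in diameter, 120 mm from the hinge axis), 82 mm above the bench, 18 mm below the knob's top. The knob rises from the lever's steel bar, which is 10 mm thick, lies 43 to 55 mm above the bench and swings level, in a horizontal plane.
- lever (a joint): lever angle: 0 = fully shut at its stop, bar across the pocket's front along the jig's +y. Grows as it opens, anticlockwise from above: at 1.57 the bar points along the jig's -x; stop at 2.3. Knob from hinge: 120 mm x (-sin, cos) of the angle in the jig's x, y. Stays where left (about 2 N at the knob moves it). Starts open at 1.5 to 2.1, clear of the pocket.
- spare: the paler, larger hardwood offcut, 110 x 60 x 50 mm, lying flat; not the one to clamp; a bystander to be left alone. Origin at the centre of its underside.
- jar: the screw jar, clear with a red lid, 66 mm in diameter, 86 mm tall; a bystander to be left alone. Origin at the centre of its underside.
- sander: the sanding block, brown, 64 x 115 x 36 mm; a bystander to be left alone. Origin at the centre of its underside.
- chisel: the chisel, 263 mm long, lying; a bystander to be left alone. Origin at the centre of its underside.
- tin: the round tin, red wax tin, 69 mm in diameter, 36 mm tall; a bystander to be left alone. Origin at the centre of its underside.
- block: the same small dark offcut; origin at the centre of its 90 x 55 mm underside as it starts (16 mm from block_center), axes as block_center's. A wall shelf hangs over the back of the bench: front edge 0.71 m ahead of the robot, underside 0.45 m up, so a tilted wrist is better leaned sideways or towards the robot.
There are look-alikes about, which are no part of the job. What is shaped like the block but green is not meant.

How it is judged:
On the way, in this order (a step that is already met when the one before it is completed fails the run):
1. the offcut stands on end on the bench, let go (angle between the x axis of block_center and the z axis of jig_seat, either way round below 0.1 rad and height (world z) of block_center between 0.041 and 0.049 m and contact force between the fingers and block below 0.1 N), for 0.2 s.
2. the offcut stands on end on the floor of the jig's pocket (x of block_center in the frame of jig_seat between -0.03 and 0.008 m and y of block_center in the frame of jig_seat between -0.012 and 0.012 m and z of block_center in the frame of jig_seat between 0.04 and 0.05 m and angle between the x axis of block_center and the z axis of jig_seat, either way round below 0.1 rad), for 0.2 s.
At the end, for the whole second after the job is handed in: The offcut stands on end (within 0.1 rad of upright) on the pocket's floor, within 6 mm of home against the rear fence and 10 mm of midway between the cheeks, at rest, and the clamp lever is shut to within 0.1 rad of its stop (x of block_center in the frame of jig_seat between -0.006 and 0.004 m and y of block_center in the frame of jig_seat between -0.01 and 0.01 m and z of block_center in the frame of jig_seat between 0.041 and 0.049 m and angle between the x axis of block_center and the z axis of jig_seat, either way round below 0.1 rad and value of joint lever below 0.1 rad and linear speed of block below 0.02 m/s); the robot touches nothing.
It fails at once if the paler, larger hardwood offcut is shifted by more than 4 cm (distance of spare from where it was at the start of the episode above 0.04 m).
It fails at once if the screw jar is shifted by more than 4 cm (distance of jar from where it was at the start of the episode above 0.04 m).
It fails at once if the sanding block is shifted by more than 4 cm (distance of sander from where it was at the start of the episode above 0.04 m).
It fails at once if the chisel is shifted by more than 4 cm (distance of chisel from where it was at the start of the episode above 0.04 m).
It fails at once if the round tin is shifted by more than 4 cm (distance of tin from where it was at the start of the episode above 0.04 m).
It also fails if it takes over 69 s, if anything falls off the work surface, if the arm or the gripper's body presses on something with over 40 N, if the wrist force passes 120 N, or if a joint passes its speed limit or range.

### The arm

A 6-joint arm with a two-finger parallel gripper is mounted at the origin on a cart in front of the work surface, level with it; the furniture and walls round the work are solid. World frame = base frame: x ahead of the robot, y to its left, z up, the work surface at z = 0. Lengths are in m, angles in rad, forces in N, time in s.
With the tool pointing down it reaches from about 0.425 to 0.95 m from the base axis. Payload 3.5 kg.
Tool frame: the origin (TCP) lies midway between the tips of the shut fingers; the grasp point (between the pads) lies 19 mm behind it; x points along the fingers, y is the direction in which the jaws open and shut, and the axes are right-handed (so a half turn about x gives the same grasp; the last joint's range is limited). The gripper opens to 85 mm and grips with 20 to 120 N. Pads are 22 mm wide; open, the fingers measure 114 mm over their backs; the gripper's body (76 mm by 85 mm) begins 54 mm behind the grasp point. The pads swing forward as they close: fully open they stand 13 mm farther back than shut.
Start: joints at [-1.395, 0.286, 1.577, -0, 1.279, -0.15], TCP at [0.216, -0.639, 0.231] pointing down, gripper open.
Joint ranges: [-2.77, 2.77], [-0.9, 2.22], [0.21, 2.48], [-1.53, 4.67], [0.24, 2.81], [-2.84, 2.84]. Speed limits (rad/s): [2.79, 2.79, 3.14, 3.14, 3.14, 3.14].

### API

Orientations are given as a 3x3 rotation matrix whose columns are the frame's x, y, z axes.
In Python, from rig import bot, camera gives the robot as it stands.
- The arm moves only by the tool servo_tool, never from a script. Its argument "targets" is text: rows parted by semicolons, each of 7 numbers parted by spaces: the shift along the world's x, y, z in units of 0.02 m (1.0 is 0.02 m), then the turn, a rotation vector about the world's x, y, z in units of 0.1 rad (1.0 is 0.1 rad), then the finger opening in mm, from 0 to 85.4. A call has 1 to 10 rows; each row shifts and turns the commanded pose from where the row before left it; what a row does not reach is not made up. A row lasts 1/10 s, in which the tool goes at most 50 mm and 8.59 degrees, less where a joint would pass 70% of its speed; a pose out of reach is approached as far as the arm can. A call with a number of a shift or a turn outside -1 to 1 is refused whole. A call with a gripper value outside its range is refused whole. The fingers move at their own pace and stop on an object; the grip force is fixed at half the most. Time passes only in rows, so rows that do not move let the fingers close. It gives the time, the measured TCP pose, the force and the opening at its end, in the units of the state.
- bot.get_state(): the state, without advancing time (a new reading comes with each control period).
- camera(name): name is "side" or "top"; returns a dict with "color" (400x640x3 uint8, blue, green, red), "camera_matrix" (3x3 intrinsics, pixels), "dist" ([k1, k2, p1, p2, k3] as OpenCV has them; the pictures are not rectified), "R" (3x3) and "t" (3): a world point X has camera coordinates R X + t. Camera axes: x right, y down, z forward; pixel columns grow to the right and rows downward; lengths in m; the calibration is good to about 2 mm. A picture is of the moment at which its call begins. There is no depth.
- bot.sign_off(): hands the job in, once; it reports no verdict.
The state is a dict: "clock": time; "q": joint angles; "dq": joint speeds; "joint_torque": joint torques, N m; "tool_pos": TCP position; "eef_rot": TCP orientation; "wrist_force": force on the tool from outside, world axes, zero at the start; "ft_torque": the same for the moment, N m; "opening": finger opening in m.
Only numpy, scipy, OpenCV 4.12 (cv2) and the standard library are available. Lean on these libraries where they do the work, as an engineer would, in place of code of your own. Each camera call takes 0.05 s, during which the arm holds its last target.

## Working session

There is one attempt and no reset: what is moved stays moved. The work goes in short steps, Python scripts to look and compute and a tool call to move; the robot and the scene stay as the last step left them, time stands still between calls to the robot, and variables do not carry over. Pictures are saved under pics/ and viewed, and the job is handed in when it is done.

Besides the shell and the picture viewer there is one more tool, called after "Emit:" as a command line: name --argument value ..., lists and objects as JSON in quotes. servo_tool: Moves the arm, as the interface text tells. Shifts and turns lie within -1 to 1; 1 stands for 0.02 m of shift or 0.1 rad of turn. Its arguments: {"type":"object","properties":{"targets":{"type":"string"}},"required":["targets"]}

```bash
ls; mkdir -p pics
python3 - <<'E'
from rig import bot,camera
import cv2,pickle
s=bot.get_state();print(s)
for n in("side","top"):
    c=camera(n);cv2.imwrite(f"pics/{n}0.png",c["color"]);pickle.dump(c,open(f"{n}0.pkl","wb"))
    print(n,c["camera_matrix"],c["dist"],c["R"],c["t"])
E
```

```text
pics
{'clock': 0.0, 'q': array([-1.39500326e+00,  2.87194625e-01,  1.57817035e+00,  2.41118498e-05,
        1.27858116e+00, -1.49946340e-01]), 'dq': array([ 0.00058108, -0.00078507, -0.00072584,  0.00052532, -0.00076055,
       -0.00024187]), 'joint_torque': array([-5.65456285e-04, -4.05981731e+01, -2.92626411e+01, -8.85117583e-05,
        5.82960929e-03,  9.15790324e-07]), 'tool_pos': array([ 0.21595944, -0.63883566,  0.22993146]), 'eef_rot': array([[-3.88863798e-04,  3.20002335e-01, -9.47416674e-01],
       [ 2.32124557e-03, -9.47413905e-01, -3.20002352e-01],
       [-9.99997230e-01, -2.32362409e-03, -3.74389032e-04]]), 'wrist_force': array([-0.00165927, -0.38791417,  0.06748843]), 'ft_torque': array([ 0.04197823,  0.02641661, -0.00829094]), 'opening': 0.08548210415921012}
side [[427.81959095   0.         322.55778357]
 [  0.         427.81959095 192.09355414]
 [  0.           0.           1.        ]] [-0.10214942  0.          0.          0.          0.        ] [[-0.99966143  0.01647039 -0.02014314]
 [ 0.02598968  0.59493794 -0.80335134]
 [-0.0012476  -0.80360287 -0.59516458]] [0.53960747 0.10249064 1.4048617 ]
top [[519.88480649   0.         327.87479259]
 [  0.         519.88480649 199.79106831]
 [  0.           0.           1.        ]] [-0.02527632  0.          0.          0.          0.        ] [[ 0.02256194 -0.99963861  0.01461523]
 [-0.98234165 -0.02488269 -0.18543393]
 [ 0.18573058 -0.0101734  -0.98254804]] [-0.15052698  0.5269201   1.7548003 ]
```

View pics/side0.png

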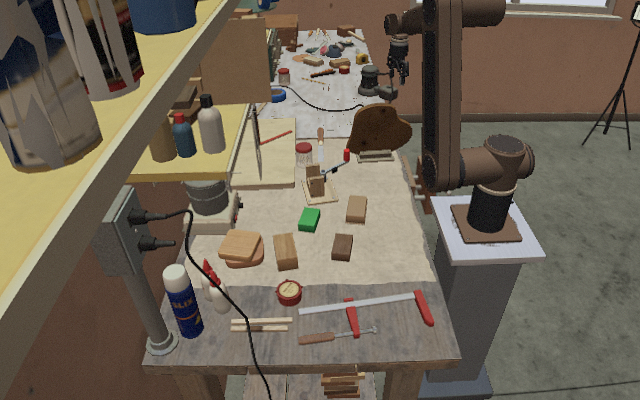

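View pics/top0.png

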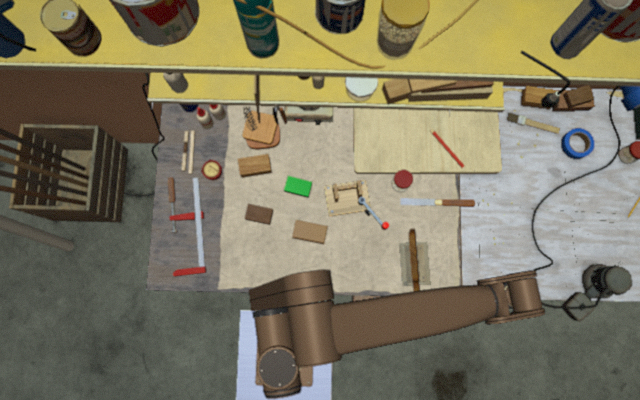

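The side view shows the dark block at about (342,247), the jig at (320,185) and the knob at (347,155). In the top view they are at about (258,213), (345,195) and (385,226). I'll enlarge both.

Run:
```python
import cv2
s=cv2.imread("pics/side0.png");t=cv2.imread("pics/top0.png")
def crop(i,x,y,w,h,k,n): cv2.imwrite(n,cv2.resize(i[y:y+h,x:x+w],None,fx=k,fy=k,interpolation=cv2.INTER_CUBIC))
crop(t,230,140,200,130,4,"pics/t1.png")
crop(s,260,130,130,140,4,"pics/s1.png")
crop(t,315,170,80,65,10,"pics/tj.png")
crop(s,295,140,65,58,10,"pics/sj.png")
crop(t,240,195,40,35,14,"pics/tb.png")
crop(s,320,225,45,40,14,"pics/sb.png")
```

```text
(no output)
```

View pics/t1.png

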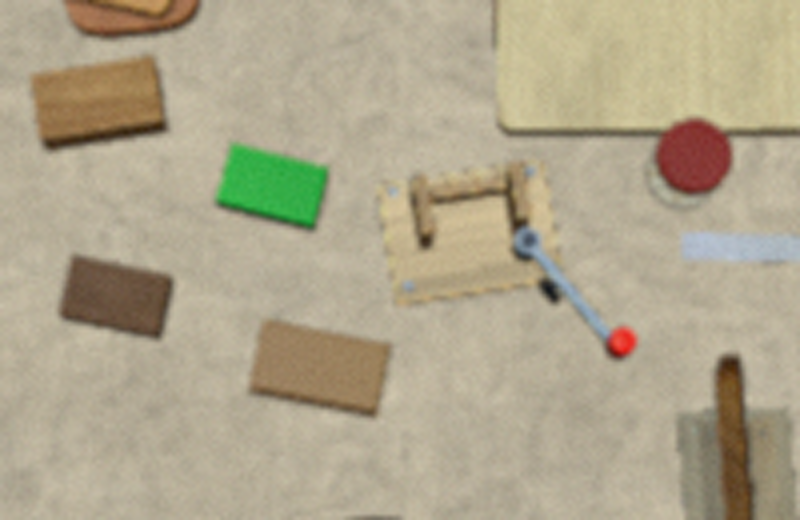

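View pics/s1.png

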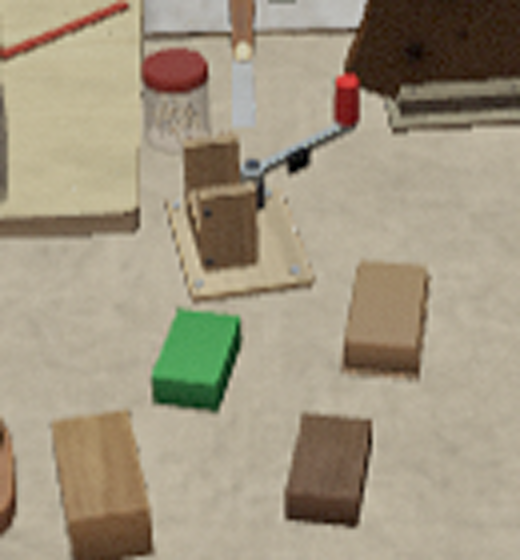

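View pics/tj.png

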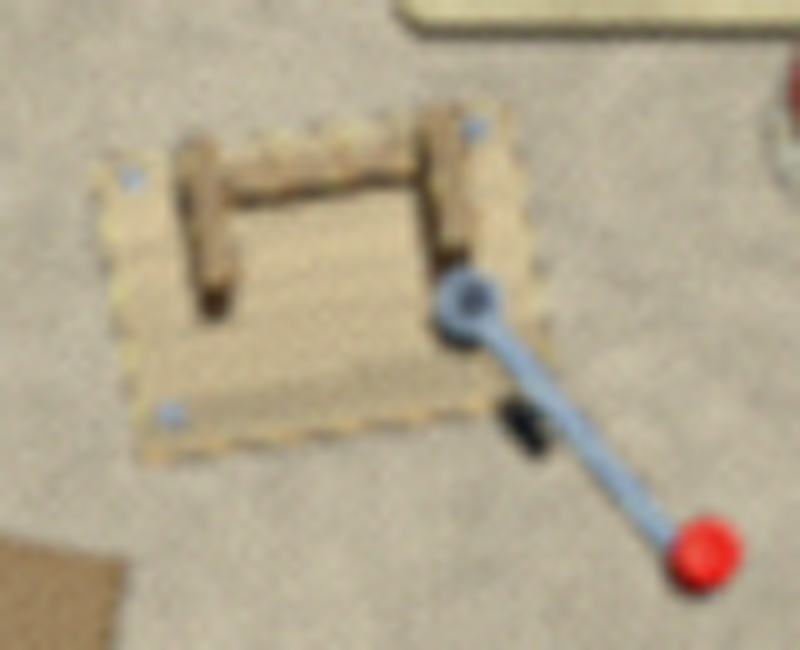

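View pics/sj.png

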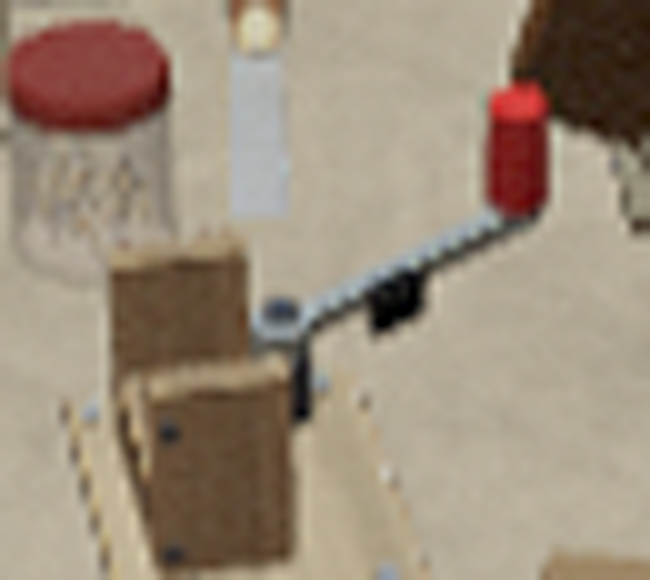

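View pics/tb.png

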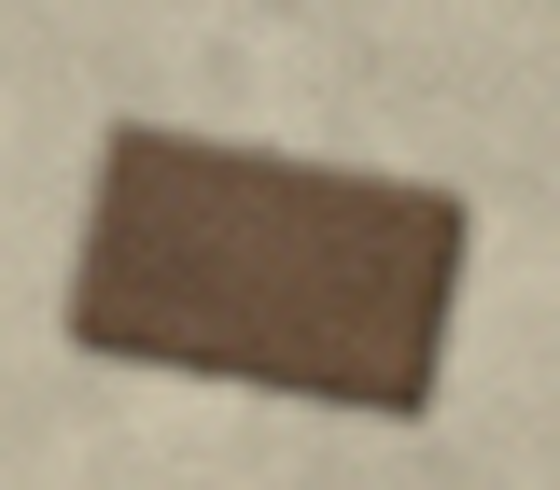

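View pics/sb.png

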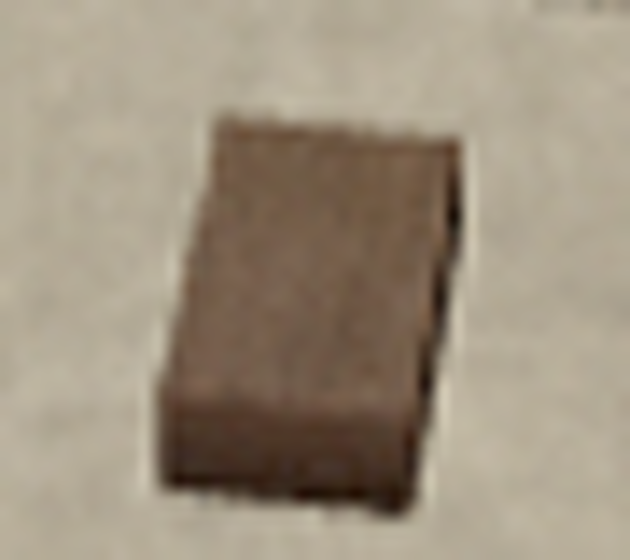

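The dark block is at top crop (118,127)–(420,400) and side crop (165–460,122–512). The jig cheeks, hinge and knob are all readable. Next I fit the poses.

```bash
cat > h.py <<'E'
import numpy as np,cv2,pickle
from scipy.optimize import least_squares
C={n:pickle.load(open(f"{n}0.pkl","rb")) for n in("side","top")}
def proj(n,X):
    c=C[n];return cv2.projectPoints(np.atleast_2d(np.float64(X)),cv2.Rodrigues(c["R"])[0],c["t"],c["camera_matrix"],c["dist"])[0][:,0]
def unc(o,k,p): return np.array(o)+(np.array(p)+.5)/k-.5
def tri(obs):
    f=lambda X:np.concatenate([(proj(n,X)[0]-p) for n,p in obs])
    r=least_squares(f,[.5,0,.05]);return r.x,r.fun
def pose(p,L):
    x,y,a=p[:3];L=np.atleast_2d(L);c,s=np.cos(a),np.sin(a)
    return np.c_[x+c*L[:,0]-s*L[:,1],y+s*L[:,0]+c*L[:,1],L[:,2]]
E
python3 - <<'E'
from h import *
tb=lambda *p:unc((240,195),14,p); sb=lambda *p:unc((320,225),14,p)
tj=lambda *p:unc((315,170),10,p); sj=lambda *p:unc((295,140),10,p)
# block centre top: triangulate
T=[tb(118,127),tb(448,195),tb(415,395),tb(75,335)]
# side: world +y toward the camera (down in image), +x to left
# top img TL = +x,+y ; side: TL=+x,-y
S=[sb(165,395),sb(218,122),sb(455,140),sb(415,408)]
P=[]
for a,b in zip(T,S):
    X,r=tri([("top",a),("side",b)]);P.append(X);print(X.round(4),r.round(2))
P=np.array(P);print("mean",P.mean(0))
# fit; local: x along 90
a,b,z=.045,.0275,.032
L=np.array([[a,b,z],[-a,b,z],[-a,-b,z],[a,-b,z],[a,b,0],[a,-b,0]])
# long axis approx +y: corner TL(+x,+y): local(+a,-b); TR(+x,-y): (-a,-b); BR: (-a,+b); BL:(+a,+b)
L4=np.array([[a,-b,z],[-a,-b,z],[-a,b,z],[a,b,z]])
Lb=np.array([[a,-b,0],[a,b,0]]);Sb=[sb(165,488),sb(405,512)]
def f(p):
    z=np.array([0,0,p[3]])
    return np.concatenate([(proj("top",pose(p,L4)+z)-T).ravel(),(proj("side",pose(p,L4)+z)-S).ravel(),(proj("side",pose(p,Lb)+z)-Sb).ravel()])
r=least_squares(f,[.4,.15,1.4,0]);print("block",r.x.round(4),r.fun.round(1))
# jig
zt=.095
tl=[((-.022,.048,zt),(192,288)),((-.022,.035,zt),(235,280)),((.028,.048,zt),(180,147)),((.028,.035,zt),(213,140)),
((.028,-.035,zt),(420,108)),((.028,-.048,zt),(462,105)),((-.022,-.048,zt),(470,243)),((-.022,-.035,zt),(433,252))]
sl=[((.028,.048,zt),(150,388)),((-.022,.048,zt),(293,372)),((.028,.035,zt),(128,376)),((-.022,.035,zt),(287,360)),
((.028,-.035,zt),(113,270)),((-.022,-.035,zt),(245,257)),((.028,-.048,zt),(113,250)),((-.022,-.048,zt),(242,238))]
Lt=np.array([t[0] for t in tl]);Pt=np.array([tj(*t[1]) for t in tl]);Ls=np.array([t[0] for t in sl]);Ps=np.array([sj(*t[1]) for t in sl])
def g(p):
    z=np.array([0,0,p[3]])
    return np.concatenate([(proj("top",pose(p,Lt)+z)-Pt).ravel(),(proj("side",pose(p,Ls)+z)-Ps).ravel()])
r=least_squares(g,[.5,-.05,.1,0]);print("jig",r.x.round(4),r.fun.reshape(-1,2).round(1).tolist());J=r.x
K,e=tri([("top",tj(706,553)),("side",sj(519,100))]);print("knobtop",K.round(4),e.round(2))
H,e=tri([("top",tj(470,298)),("side",sj(281,312))]);print("hinge head",H.round(4),e.round(2))
print("hinge from jig",pose(J,[-.035,-.045,.06]))
d=K-pose(J,[-.035,-.045,.06])[0];
c,s=np.cos(J[2]),np.sin(J[2]);l=(c*d[0]+s*d[1],-s*d[0]+c*d[1]);print(np.hypot(*l),"angle",np.arctan2(-l[0],l[1]))
for nm,a,b in [("jar",(693,156),(175,70)),]:
    print(nm,tri([("top",unc((230,140),4,a)),("side",unc((260,130),4,b))]))
E
```

```text
[0.5151 0.1422 0.0238] [ 0.03 -0.13  0.11  0.02]
[0.5    0.0584 0.026 ] [ 0.05 -0.27  0.25  0.05]
[0.4483 0.0648 0.0247] [-0.02  0.08 -0.07 -0.01]
[0.4621 0.1499 0.0255] [ 0.04 -0.19  0.17  0.03]
mean [0.48137723 0.10383347 0.02501404]
block [ 0.4816  0.1034  1.4038 -0.006 ] [-0.3 -0.5  1.2 -0.6  0.3  0.4 -0.7 -0.2 -0.2 -0.2 -0.2 -0.8  0.3 -0.6
  0.3  0.5 -0.2  0.7  0.8  0.7]
jig [ 0.5602 -0.2029  0.1594 -0.0056] [[0.5, -0.7], [0.0, -0.4], [-0.3, -0.8], [0.2, -0.6], [-0.3, -0.1], [-0.8, -0.2], [0.6, 0.1], [0.5, -0.3], [0.0, 0.9], [0.0, 0.8], [1.7, 0.0], [-0.0, -0.0], [0.3, -0.2], [0.7, -0.4], [-0.3, -0.1], [0.4, -0.4]]
knobtop [ 0.4415 -0.3318  0.096 ] [ 0.03 -0.15  0.17  0.03]
hinge head [ 0.5342 -0.2546  0.0542] [ 0. -0.  0.  0.]
hinge from jig [[ 0.53273833 -0.25291276  0.06      ]]
0.12061544374917703 angle 2.1241417929225133
jar (array([ 0.60707076, -0.3955408 ,  0.07409914]), array([ 0.00194021, -0.01565224,  0.01741779,  0.00410356]))
```

```bash
cat > h2.py <<'E'
from h import *
def ray(n,p,z):
    c=C[n];u=cv2.undistortPoints(np.float64([[p]]),c["camera_matrix"],c["dist"])[0,0]
    d=c["R"].T@np.array([*u,1]);o=-c["R"].T@c["t"];return o+d*(z-o[2])/d[2]
E
python3 - <<'E'
from h2 import *
t1=lambda p:unc((230,140),4,p)
for nm,p,z in [("sander",(320,367),.036),("green",(272,185),.032),("spare",(98,100),.05),("jar",(693,156),.086),("chiseltip",(682,245),.005),("block",(116,297),.032),("board corner",(500,130),.02),("saw far",(728,360),.15),("saw0",(728,360),.08),("knob",(622,341),.1)]:
    print(nm,ray("top",t1(p),z).round(3))
print("saw", tri([("top",(413,231)),("side",(358,110))]))
tb=lambda *p:unc((240,195),14,p); sb=lambda *p:unc((320,225),14,p)
for n,Q in(("top",[tb(118,127),tb(448,195),tb(415,395),tb(75,335)]),("side",[sb(165,395),sb(218,122),sb(455,140),sb(415,408)])):
    P=np.array([ray(n,q,.032) for q in Q]);d=P[0]+P[3]-P[1]-P[2];print(n,P.mean(0).round(4),np.arctan2(d[1],d[0]),np.linalg.norm(d)/2)
tj=lambda *p:unc((315,170),10,p); sj=lambda *p:unc((295,140),10,p)
zt=.095
for n,Q in(("top",[tj(*p) for p in [(192,288),(235,280),(180,147),(213,140),(420,108),(462,105),(470,243),(433,252)]]),("side",[sj(*p) for p in[(293,372),(287,360),(150,388),(128,376),(113,270),(113,250),(242,238),(245,257)]])):
    P=np.array([ray(n,q,zt) for q in Q]);L=np.array([(-.022,.048),(-.022,.035),(.028,.048),(.028,.035),(.028,-.035),(.028,-.048),(-.022,-.048),(-.022,-.035)])
    f=lambda p:(pose(p,np.c_[L,L[:,0]*0])[:,:2]-P[:,:2]).ravel()
    r=least_squares(f,[.5,-.2,.1]);print("jig",n,r.x.round(4),r.fun.round(4))
print(ray("top",tj(706,553),.1),ray("side",sj(519,100),.1))
E
```

```text
sander [ 0.42  -0.077  0.036]
green [ 0.581 -0.03   0.032]
spare [0.65  0.124 0.05 ]
jar [ 0.604 -0.394  0.086]
chiseltip [ 0.542 -0.396  0.005]
block [0.478 0.102 0.032]
board corner [ 0.639 -0.231  0.02 ]
saw far [ 0.42  -0.411  0.15 ]
saw0 [ 0.429 -0.424  0.08 ]
knob [ 0.44  -0.331  0.1  ]
saw (array([ 0.40148352, -0.40154122,  0.22656884]), array([-0.2327813 ,  1.20281642, -1.44812154, -0.2903078 ]))
top [0.4798 0.103  0.032 ] 1.4053357112760703 0.08522892546838144
side [0.4821 0.1111 0.032 ] 1.4010381621252648 0.08568191978413874
jig top [ 0.5577 -0.2025  0.1625] [ 0.0009 -0.0015 -0.0002  0.0002  0.0014  0.0015  0.0008 -0.0001 -0.0009
  0.0012 -0.0002  0.0027 -0.0016 -0.0021 -0.0002 -0.0019]
jig side [ 0.5612 -0.1949  0.1572] [ 0.0011  0.005   0.0012 -0.0004  0.0013  0.0054 -0.0043  0.0002  0.0005
 -0.0018  0.0023 -0.0015 -0.0006 -0.0036 -0.0017 -0.0034]
[ 0.44041194 -0.33120164  0.1       ] [ 0.44255714 -0.32542165  0.1       ]
```

Emit:
servo_tool --targets "0.9 0.93 0.5 0 0 0.27 85;0.9 0.93 0.5 0 0 0.27 85;0.9 0.93 0.5 0 0 0.27 85;0.9 0.93 0.5 0 0 0.27 85;0.9 0.93 0.5 0 0 0.27 85;0.9 0.93 0.5 0 0 0.27 85;0.9 0.93 0.5 0 0 0.27 85;0.9 0.93 0.5 0 0 0.27 85;0.9 0.93 0.5 0 0 0.27 85;0.9 0.93 0.5 0 0 0.27 85"

```text
clock: 1.1
tool_pos: [0.3966, -0.4524, 0.331]
eef_rot: [[-0.001, 0.562, -0.827], [0.001, -0.827, -0.562], [-1.0, -0.001, -0.0]]
wrist_force: [-0.3, -0.2, -0.1]
opening: 0.085
```

Emit:
servo_tool --targets "0.42 0.93 0 0 0 0.27 85;0.42 0.93 0 0 0 0.27 85;0.42 0.93 0 0 0 0.27 85;0.42 0.93 0 0 0 0.27 85;0.42 0.93 0 0 0 0.27 85;0.42 0.93 0 0 0 0.27 85;0.42 0.93 0 0 0 0.27 85;0.42 0.93 0 0 0 0.27 85;0.42 0.93 0 0 0 0.27 85;0.42 0.93 0 0 0 0.27 85"

```text
clock: 2.1
tool_pos: [0.4796, -0.2661, 0.33]
eef_rot: [[-0.002, 0.762, -0.647], [0.001, -0.647, -0.762], [-1.0, -0.002, 0.0]]
wrist_force: [0.0, 0.1, 0.3]
opening: 0.0849
```

Emit:
servo_tool --targets "0 0.93 -0.3 0 0 0.27 85;0 0.93 -0.3 0 0 0.27 85;0 0.93 -0.3 0 0 0.27 85;0 0.93 -0.3 0 0 0.27 85;0 0.93 -0.3 0 0 0.27 85;0 0.93 -0.3 0 0 0.27 85;0 0.93 -0.3 0 0 0.27 85;0 0.93 -0.3 0 0 0.27 85;0 0.93 -0.3 0 0 0.27 85;0 0.93 -0.3 0 0 0.27 85"

```text
clock: 3.1
tool_pos: [0.4792, -0.0801, 0.2703]
eef_rot: [[-0.001, 0.908, -0.42], [0.0, -0.42, -0.908], [-1.0, -0.001, 0.0]]
wrist_force: [0.6, -0.4, -0.5]
opening: 0.0851
```

Emit:
servo_tool --targets "0 0.93 -0.5 0 0 0.27 85;0 0.93 -0.5 0 0 0.27 85;0 0.93 -0.5 0 0 0.27 85;0 0.93 -0.5 0 0 0.27 85;0 0.93 -0.5 0 0 0.27 85;0 0.93 -0.5 0 0 0.27 85;0 0.93 -0.5 0 0 0.27 85;0 0.93 -0.5 0 0 0.27 85;0 0.93 -0.5 0 0 0.27 85;0 0.93 -0.5 0 0 0.27 85"

```text
clock: 4.1
tool_pos: [0.479, 0.1056, 0.1703]
eef_rot: [[-0.001, 0.987, -0.162], [-0.0, -0.162, -0.987], [-1.0, -0.001, 0.0]]
wrist_force: [-0.2, -0.7, -0.9]
opening: 0.0848
```

```bash
cat > look.py <<'E'
import sys,cv2,pickle
from rig import bot,camera
tag=sys.argv[1]; args=sys.argv[2:]
s=bot.get_state();print(round(s["clock"],2),s["q"].round(3),s["tool_pos"].round(4),s["eef_rot"].round(3).tolist(),s["wrist_force"].round(2),round(s["opening"],4))
for a in args:
    n,x,y,w,h,k=a.split(",");x,y,w,h,k=map(int,(x,y,w,h,k))
    c=camera(n);i=c["color"];cv2.imwrite(f"pics/{n}_{tag}.png",cv2.resize(i[y:y+h,x:x+w],None,fx=k,fy=k,interpolation=cv2.INTER_CUBIC))
E
python3 look.py a side,270,160,120,120,5 top,210,150,120,120,5
```

```text
4.1 [ 0.01  -0.065  2.077 -0.     1.131  0.173] [0.479  0.1056 0.1703] [[-0.001, 0.987, -0.162], [-0.0, -0.162, -0.987], [-1.0, -0.001, 0.0]] [-0.22 -0.66 -0.94] 0.0848
```

View pics/side_a.png

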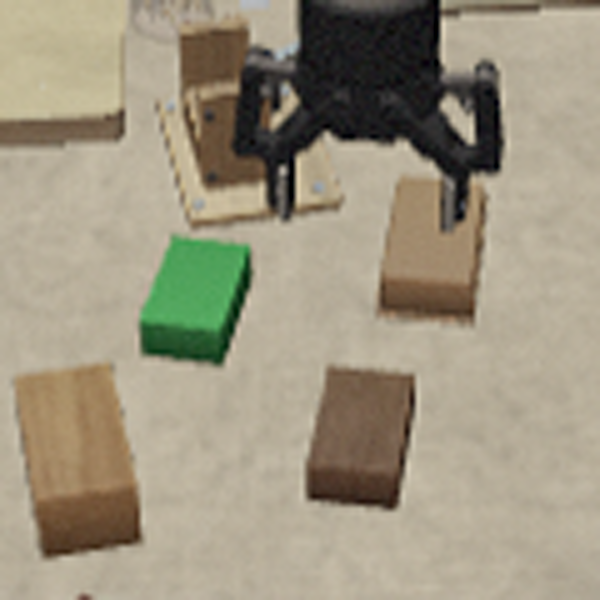

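View pics/top_a.png

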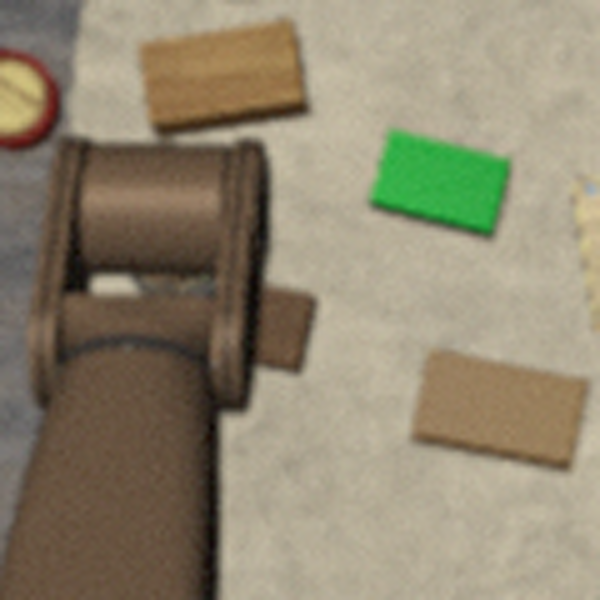

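Run:
```python
from h2 import *
print(proj("side",[.479,.1056,.183]),unc((270,160),5,(367,217)))
# finger tip outer positions
for s in (1,-1):
    print(proj("side",[.479+s*.987*.045,.1056-s*.162*.045,.183]))
print(unc((270,160),5,(285,215)),unc((270,160),5,(450,225)))
```

```text
[[343.34095019 202.95875611]] [343. 203.]
[[327.58829256 201.79008583]]
[[359.22729731 204.13470577]]
[326.6 202.6] [359.6 204.6]
```

Emit:
servo_tool --targets "0 0 0 0.98 -0.16 0 85;0 0 0 0.98 -0.16 0 85;0 0 0 0.98 -0.16 0 85;0 0 0 0.98 -0.16 0 85;0 0 0 0.98 -0.16 0 85;0 0 0 0.98 -0.16 0 85;0 0 0 0.98 -0.16 0 85;0 0 0 0.98 -0.16 0 85;0 0 0 0.98 -0.16 0 85;0 0 0 0.98 -0.16 0 85"

```text
clock: 5.2
tool_pos: [0.48, 0.1038, 0.1719]
eef_rot: [[0.137, 0.986, -0.09], [0.828, -0.164, -0.536], [-0.544, -0.001, -0.839]]
wrist_force: [-0.9, 0.4, -1.1]
opening: 0.0852
```

```bash
python3 look.py b side,220,60,240,220,3 top,180,120,220,180,3
```

```text
5.2 [-0.449  0.031  2.219  0.954  1.412 -0.712] [0.48   0.1038 0.1719] [[0.137, 0.986, -0.09], [0.828, -0.164, -0.536], [-0.544, -0.001, -0.839]] [-0.93  0.36 -1.11] 0.0852
```

View pics/side_b.png

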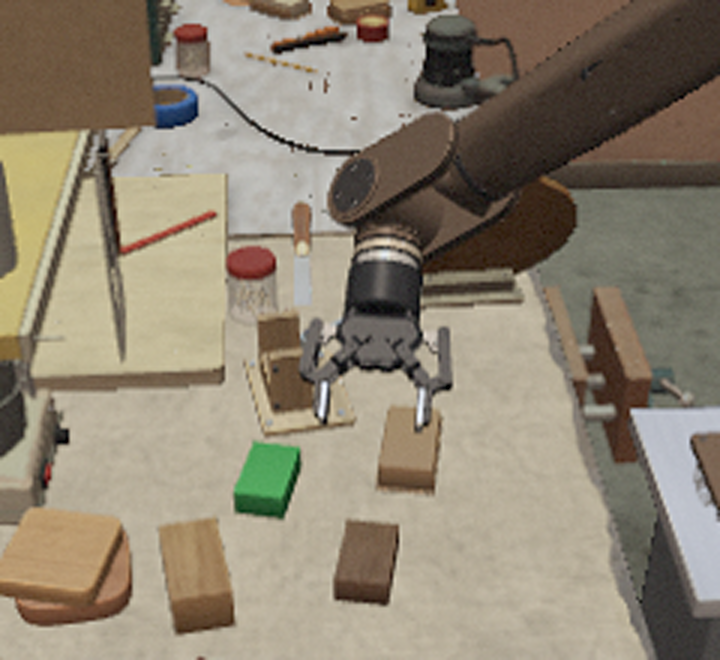

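View pics/top_b.png

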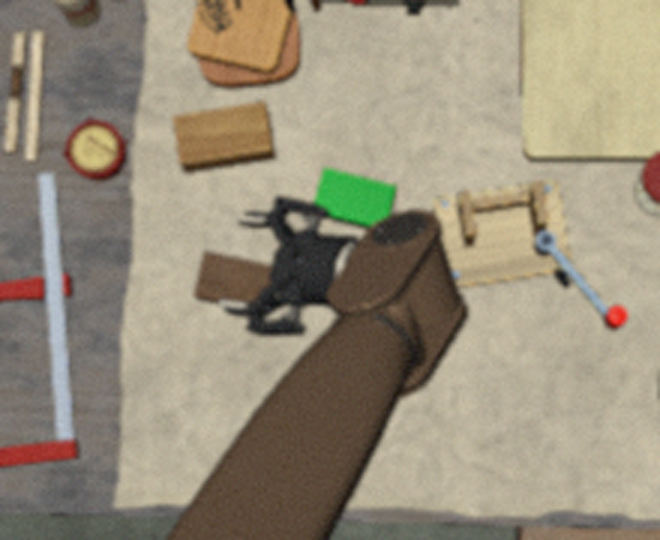

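Emit:
servo_tool --targets "0 0 0 -0.98 0.16 0 85;0 0 0 -0.98 0.16 0 85;0 0 0 -0.98 0.16 0 85;0 0 0 -0.98 0.16 0 85;0 0 0 -0.98 0.16 0 85;0 0 0 -0.98 0.16 0 85;0 0 0 -0.98 0.16 0 85;0 0 0 -0.98 0.16 0 85;0 0 0 -0.98 0.16 0 85;0 0 0 -0.98 0.16 0 85"

```text
clock: 6.3
tool_pos: [0.4808, 0.1046, 0.1732]
eef_rot: [[0.005, 0.986, -0.164], [-0.006, -0.164, -0.986], [-1.0, 0.005, 0.005]]
wrist_force: [0.5, -0.2, 0.2]
opening: 0.085
```

Emit:
servo_tool --targets "0 0 -0.5 -0.87 0.14 0 85;0 0 -0.5 -0.87 0.14 0 85;0 0 -0.5 -0.87 0.14 0 85;0 0 -0.5 -0.87 0.14 0 85;0 0 -0.5 -0.87 0.14 0 85;0 0 -0.5 -0.87 0.14 0 85;0 0 0 0 0 0 85;0 0 0 0 0 0 85"

```text
clock: 7.1
tool_pos: [0.4803, 0.105, 0.1119]
eef_rot: [[-0.078, 0.987, -0.142], [-0.497, -0.162, -0.852], [-0.864, 0.004, 0.503]]
wrist_force: [-0.3, -0.0, 0.4]
opening: 0.0851
```

```bash
python3 look.py c side,270,120,120,140,5 top,200,150,120,120,5
```

```text
7.1 [ 0.245  0.193  1.994 -0.515  1.225  0.654] [0.4803 0.105  0.1119] [[-0.078, 0.987, -0.142], [-0.497, -0.162, -0.852], [-0.864, 0.004, 0.503]] [-0.32 -0.04  0.38] 0.0851
```

View pics/side_c.png

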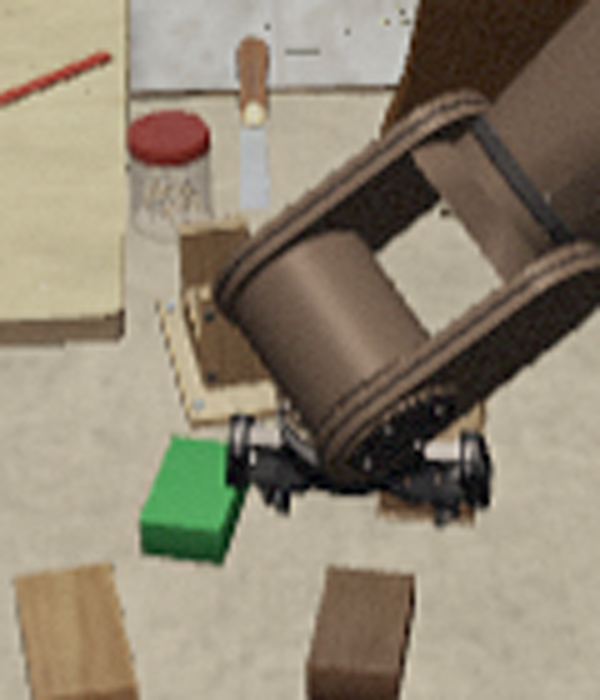

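View pics/top_c.png

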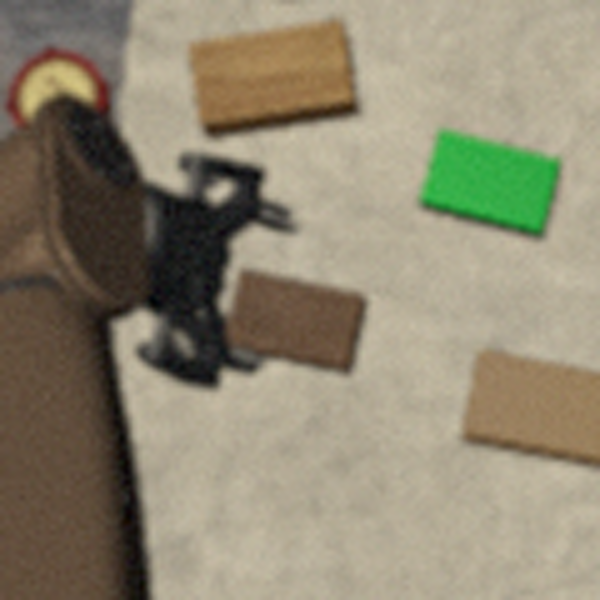

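Run:
```python
from h2 import *
R=np.array([[-0.078,0.987,-0.142],[-0.497,-0.162,-0.852],[-0.864,0.004,0.503]]);t=np.array([.4803,.105,.1119])
for s in(1,-1): 
    p=t-.013*R[:,0]+s*.045*R[:,1]; print("top",(proj("top",p)[0]-(200,150)+.5)*5-.5,"side",(proj("side",p)[0]-(270,120)+.5)*5-.5)
p=t+[.0015,.005,-.106]; print((proj("top",p)[0]-(200,150)+.5)*5-.5)
```

```text
top [279.48794927 228.45551416] side [287.57212665 498.02979295]
top [250.95599966 360.0587695 ] side [441.72746706 510.68015316]
[288.52079234 321.37128648]
```

Emit:
servo_tool --targets "0.06 0.2 -0.9 0 0 0 85;0 0 -0.9 0 0 0 85;0 0 -0.9 0 0 0 85;0 0 -0.9 0 0 0 85;0 0 -0.9 0 0 0 85;0 0 -0.75 0 0 0 85;0 0 0 0 0 0 85;0 0 0 0 0 0 40;0 0 0 0 0 0 40;0 0 0 0 0 0 40"

```text
clock: 8.2
tool_pos: [0.4828, 0.109, 0.0079]
eef_rot: [[-0.077, 0.987, -0.144], [-0.497, -0.163, -0.852], [-0.864, 0.006, 0.503]]
wrist_force: [0.8, 0.7, -0.2]
opening: 0.0542
```

Emit:
servo_tool --targets "0 0 0 0 0 0 40;0 0 0 0 0 0 40;0 0 0 0 0 0 40;0 0 0 0 0 0 40"

```text
clock: 8.6
tool_pos: [0.4826, 0.1089, 0.0076]
eef_rot: [[-0.078, 0.987, -0.144], [-0.498, -0.163, -0.852], [-0.864, 0.005, 0.504]]
wrist_force: [0.7, 2.3, 6.4]
opening: 0.054
```

```bash
python3 look.py d side,270,140,120,140,5 top,200,150,120,120,5
```

```text
8.6 [ 0.251  0.38   2.001 -0.559  1.061  0.769] [0.4826 0.1089 0.0076] [[-0.078, 0.987, -0.144], [-0.498, -0.163, -0.852], [-0.864, 0.005, 0.504]] [0.68 2.29 6.4 ] 0.054
```

View pics/side_d.png

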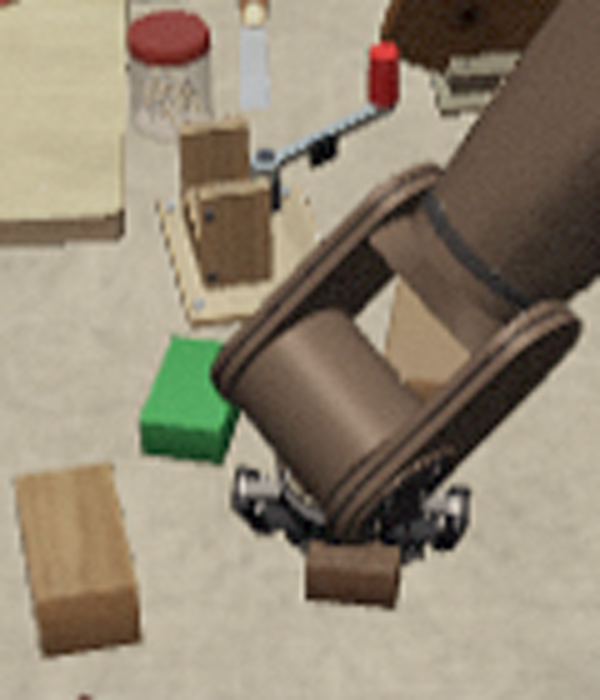

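View pics/top_d.png

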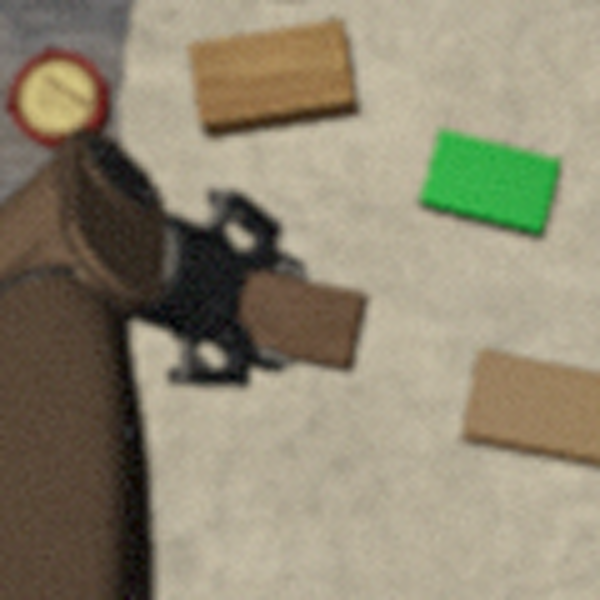

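Emit:
servo_tool --targets "0 0 0.5 0 0 0 40;0 0 0.7 0 0 0 40;0 0 0.9 0 0 0 40;0 0 0.9 0 0 0 40;0 0 0.9 0.48 -0.08 0 40;0 0 0.6 0.97 -0.16 0 40;0 0 0 0.97 -0.16 0 40;0 0 0 0.97 -0.16 0 40;0 0 0 0.97 -0.16 0 40;0 0 0 0.97 -0.16 0 40"

```text
clock: 9.7
tool_pos: [0.481, 0.1086, 0.0973]
eef_rot: [[0.006, 0.986, -0.164], [0.015, -0.164, -0.986], [-1.0, 0.003, -0.016]]
wrist_force: [0.5, 0.6, -1.4]
opening: 0.0538
```

Emit:
servo_tool --targets "0 0 0 0.97 -0.16 0 40;0 0 0 0.97 -0.16 0 40;0 0 0 0.97 -0.16 0 40;0 0 0 0.97 -0.16 0 40;0 0 0 0.97 -0.16 0 40;0 0 0 0.97 -0.16 0 40;0 0 0 0.97 -0.16 0 40;0 0 0 0.97 -0.16 0 40;0 0 0 0.97 -0.16 0 40;0 0 0 0.97 -0.16 0 40"

```text
clock: 10.7
tool_pos: [0.4813, 0.1082, 0.0972]
eef_rot: [[0.14, 0.986, -0.088], [0.829, -0.165, -0.535], [-0.542, 0.002, -0.841]]
wrist_force: [0.6, -0.5, -1.2]
opening: 0.0543
```

Emit:
servo_tool --targets "0 0 0 0.48 -0.08 0 40;0 0 0 0 0 0 40;0 0 0 0 0 0 40"

```text
clock: 11.0
tool_pos: [0.4812, 0.1084, 0.0966]
eef_rot: [[0.143, 0.986, -0.083], [0.852, -0.165, -0.497], [-0.504, -0.0, -0.864]]
wrist_force: [0.1, -0.5, -0.2]
opening: 0.0541
```

```bash
python3 look.py e side,270,140,120,140,5 top,200,150,120,120,5
```

```text
11.0 [-0.451  0.212  2.229  1.018  1.34  -0.882] [0.4812 0.1084 0.0966] [[0.143, 0.986, -0.083], [0.852, -0.165, -0.497], [-0.504, -0.0, -0.864]] [ 0.14 -0.47 -0.2 ] 0.0541
```

View pics/side_e.png

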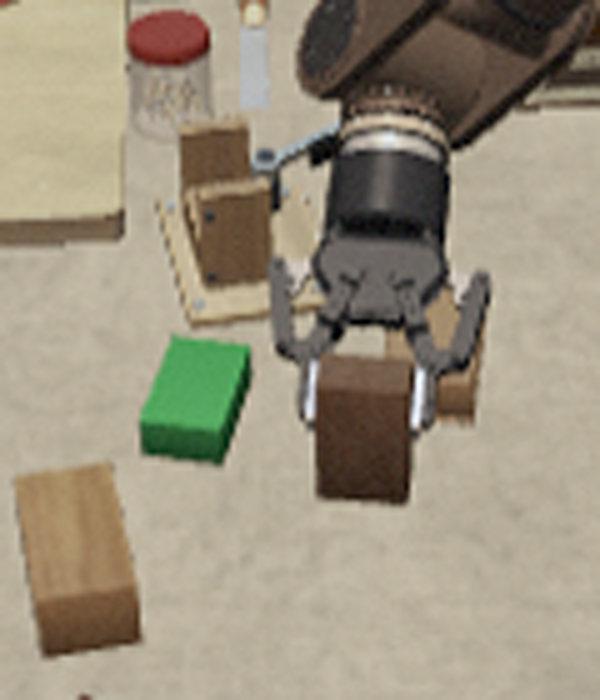

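View pics/top_e.png

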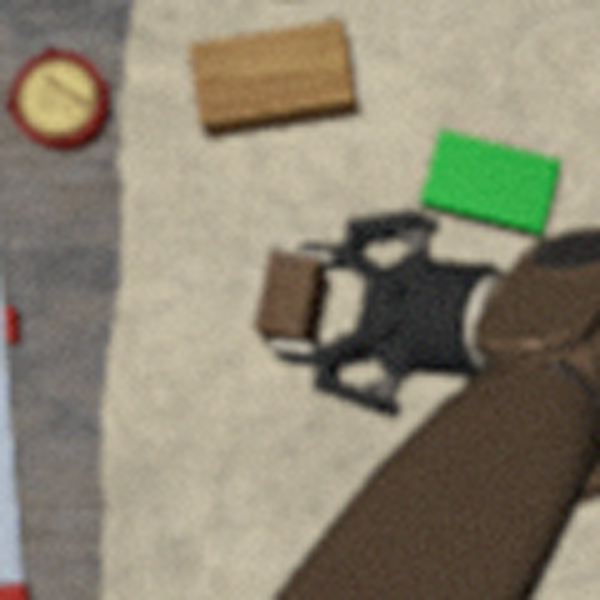

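Run:
```python
from h2 import *
a=.0275;h=.016
b=np.array([.165,.986,0]);y=np.array([.986,-.165,0]);t=np.array([.4812,.1084,.0966])
c=t-.0084*b-np.array([0,0,.003])
for z in(.045,-.045):
  for sb in(1,-1):
    for sy in (1,-1):
        p=c+sb*h*b+sy*a*y+[0,0,z]
        print(z,sb,sy,"side",((proj("side",p)[0]-(270,140)+.5)*5-.5).round(0),"top",((proj("top",p)[0]-(200,150)+.5)*5-.5).round(0))
```

```text
0.045 1 1 side [316. 385.] top [265. 248.]
0.045 1 -1 side [411. 393.] top [247. 329.]
0.045 -1 1 side [323. 350.] top [312. 257.]
0.045 -1 -1 side [416. 358.] top [294. 338.]
-0.045 1 1 side [316. 500.] top [281. 272.]
-0.045 1 -1 side [407. 508.] top [264. 349.]
-0.045 -1 1 side [323. 465.] top [326. 281.]
-0.045 -1 -1 side [413. 472.] top [310. 358.]
```

Run:
```python
import cv2
i=cv2.imread("pics/side_e.png")[340:520,290:440];cv2.imwrite("pics/se2.png",cv2.resize(i,None,fx=4,fy=3.3))
i=cv2.imread("pics/top_e.png")[230:370,230:350];cv2.imwrite("pics/te2.png",cv2.resize(i,None,fx=4,fy=4))
```

```text
(no output)
```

View pics/se2.png

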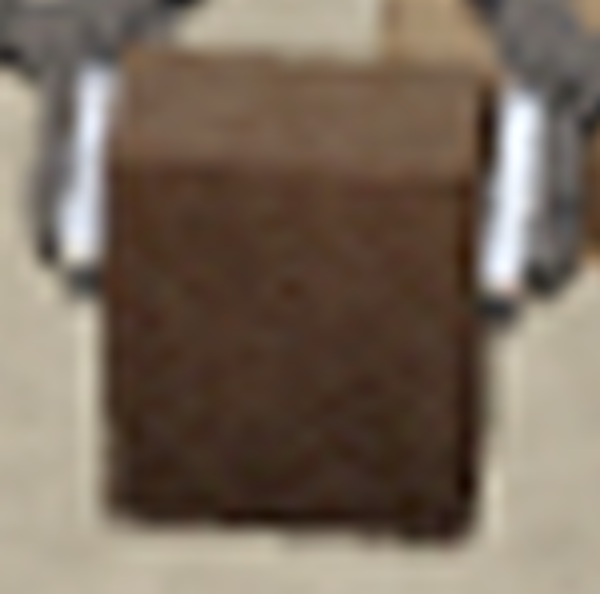

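View pics/te2.png

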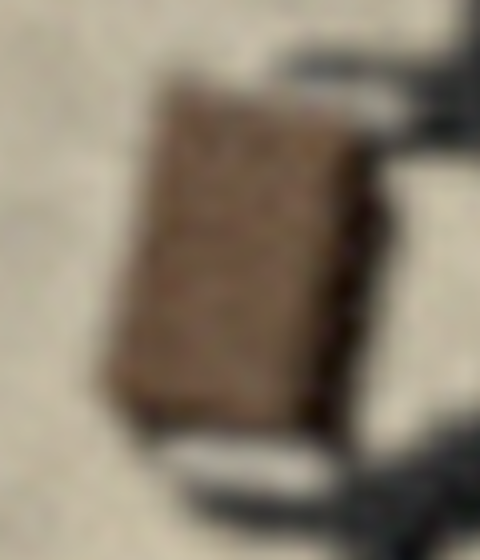

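Emit:
servo_tool --targets "0 0 -0.6 0 0 0 40;0 0 -0.7 0 0 0 40;0 0 -0.5 0 0 0 40;0 0 -0.3 0 0 0 40;0 0 -0.15 0 0 0 40;0 0 -0.05 0 0 0 40;0 0 0 0 0 0 40"

```text
clock: 11.8
tool_pos: [0.4814, 0.1085, 0.0504]
eef_rot: [[0.143, 0.986, -0.084], [0.852, -0.165, -0.496], [-0.503, -0.0, -0.864]]
wrist_force: [0.5, -0.2, -0.9]
opening: 0.0543
```

Emit:
servo_tool --targets "0 0 -0.1 0 0 0 40;0 0 0 0 0 0 40"

```text
clock: 12.0
tool_pos: [0.4814, 0.1085, 0.0484]
eef_rot: [[0.143, 0.986, -0.084], [0.852, -0.166, -0.497], [-0.504, -0.0, -0.864]]
wrist_force: [0.0, -0.6, -0.6]
opening: 0.0541
```

Emit:
servo_tool --targets "0 0 -0.05 0 0 0 40;0 0 0 0 0 0 40"

```text
clock: 12.2
tool_pos: [0.4813, 0.1085, 0.0473]
eef_rot: [[0.143, 0.986, -0.084], [0.852, -0.166, -0.496], [-0.503, -0.001, -0.864]]
wrist_force: [-0.5, 0.5, -0.0]
opening: 0.0542
```

Emit:
servo_tool --targets "0 0 -0.05 0 0 0 40;0 0 0 0 0 0 40"

```text
clock: 12.4
tool_pos: [0.4814, 0.1086, 0.0467]
eef_rot: [[0.143, 0.986, -0.084], [0.853, -0.165, -0.496], [-0.503, -0.0, -0.865]]
wrist_force: [-1.0, -0.6, 1.5]
opening: 0.0544
```

Emit:
servo_tool --targets "0 0 -0.05 0 0 0 40;0 0 0 0 0 0 40"

```text
clock: 12.6
tool_pos: [0.4814, 0.1086, 0.0467]
eef_rot: [[0.142, 0.986, -0.082], [0.854, -0.164, -0.494], [-0.501, -0.0, -0.866]]
wrist_force: [-2.7, -1.7, 6.8]
opening: 0.054
```

Emit:
servo_tool --targets "0 0 -0.05 0 0 0 40;0 0 0 0 0 0 40"

```text
clock: 12.8
tool_pos: [0.4814, 0.1086, 0.0466]
eef_rot: [[0.141, 0.987, -0.081], [0.855, -0.163, -0.492], [-0.499, 0.0, -0.867]]
wrist_force: [-5.0, -4.5, 11.6]
opening: 0.0543
```

Emit:
servo_tool --targets "0 0 0.1 0 0 0 40;0 0 0 0 0 0 56;0 0 0 0 0 0 60;0 0 0 0 0 0 65;0 0 0 0 0 0 75;0 0 0 0 0 0 85;0 0 0 0 0 0 85"

```text
clock: 13.5
tool_pos: [0.4812, 0.1086, 0.0462]
eef_rot: [[0.143, 0.986, -0.084], [0.852, -0.166, -0.496], [-0.503, -0.001, -0.864]]
wrist_force: [-0.7, -0.0, 0.0]
opening: 0.085
```

```bash
python3 look.py f side,270,140,120,140,5 top,200,150,120,120,5
```

```text
13.5 [-0.451  0.333  2.218  1.044  1.284 -0.98 ] [0.4812 0.1086 0.0462] [[0.143, 0.986, -0.084], [0.852, -0.166, -0.496], [-0.503, -0.001, -0.864]] [-0.7  -0.01  0.04] 0.085
```

View pics/side_f.png

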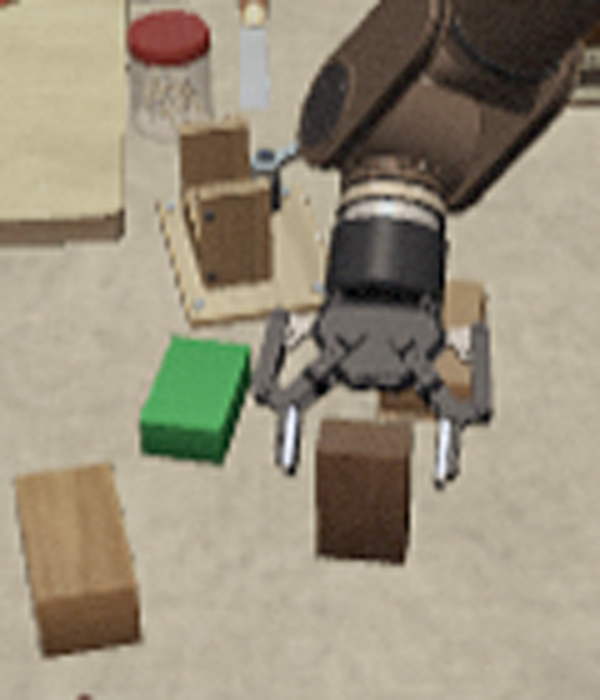

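View pics/top_f.png

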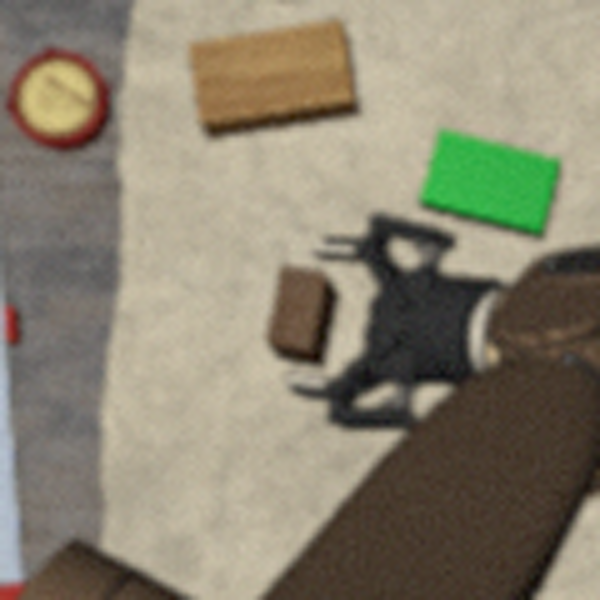

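Emit:
servo_tool --targets "-0.14 -0.85 0.5 0 0 0 85;-0.14 -0.85 0.5 0 0 0 85;-0.14 -0.85 0.5 0 0 0 85;-0.14 -0.85 0.5 0 0 0 85;-0.14 -0.85 0.5 0 0 0 85;0 0 0.8 -0.94 0.16 0 85;0 0 0.8 -0.94 0.16 0 85;0 0 0.8 -0.94 0.16 0 85;0 0 0.8 -0.94 0.16 0 85;0.07 0.42 0 -0.94 0.16 0 85"

```text
clock: 14.6
tool_pos: [0.4703, 0.0307, 0.1632]
eef_rot: [[0.093, 0.986, -0.14], [0.524, -0.168, -0.835], [-0.846, 0.004, -0.532]]
wrist_force: [0.4, 0.6, -1.0]
opening: 0.0847
```

Emit:
servo_tool --targets "0.07 0.42 0 -0.94 0.16 0 85;0.07 0.42 0 -0.94 0.16 0 85;0.07 0.42 0 -0.94 0.16 0 85;0.07 0.42 0 -0.94 0.16 0 85;0.07 0.42 0 -0.94 0.16 0 85;0.07 0.42 0 -0.94 0.16 0 85;0 0 0 0 0 0.98 85;0 0 0 0 0 0.98 85;0 0 0 0 0 0.98 85;0 0 0 0 0 0.98 85"

```text
clock: 15.6
tool_pos: [0.4767, 0.0826, 0.1601]
eef_rot: [[-0.002, 0.974, 0.226], [-0.006, 0.226, -0.974], [-1.0, -0.003, 0.005]]
wrist_force: [-0.5, -0.6, -0.2]
opening: 0.0852
```

Emit:
servo_tool --targets "0 0 0 0 0 0.98 85;0 0 0 0 0 0.98 85;0 0 0 0 0 0.98 85;0 0 0 0 0 0.98 85;0 0 0 0 0 0.98 85;0 0 0 0 0 0.98 85;0 0 0 0 0 0.98 85;0 0 0 0 0 0.98 85;0 0 0 0 0 0.98 85;0 0 0 0 0 0.98 85"

```text
clock: 16.6
tool_pos: [0.4767, 0.0824, 0.1601]
eef_rot: [[0.004, 0.355, 0.935], [-0.004, 0.935, -0.355], [-1.0, -0.002, 0.005]]
wrist_force: [0.6, 0.4, 0.1]
opening: 0.085
```

Emit:
servo_tool --targets "0 0 0 0 0 0.98 85;0 0 0 0 0 0.98 85;0 0 0 0 0 0 85"

```text
clock: 16.9
tool_pos: [0.4767, 0.0824, 0.1601]
eef_rot: [[0.004, 0.17, 0.985], [-0.003, 0.985, -0.17], [-1.0, -0.002, 0.005]]
wrist_force: [-0.5, 0.3, -0.0]
opening: 0.0847
```

```bash
python3 look.py g side,270,140,120,140,5 top,200,150,120,120,5
```

```text
16.9 [-0.037 -0.071  2.102 -0.003  1.106 -1.436] [0.4767 0.0824 0.1601] [[0.004, 0.17, 0.985], [-0.003, 0.985, -0.17], [-1.0, -0.002, 0.005]] [-0.53  0.29 -0.03] 0.0847
```

View pics/side_g.png

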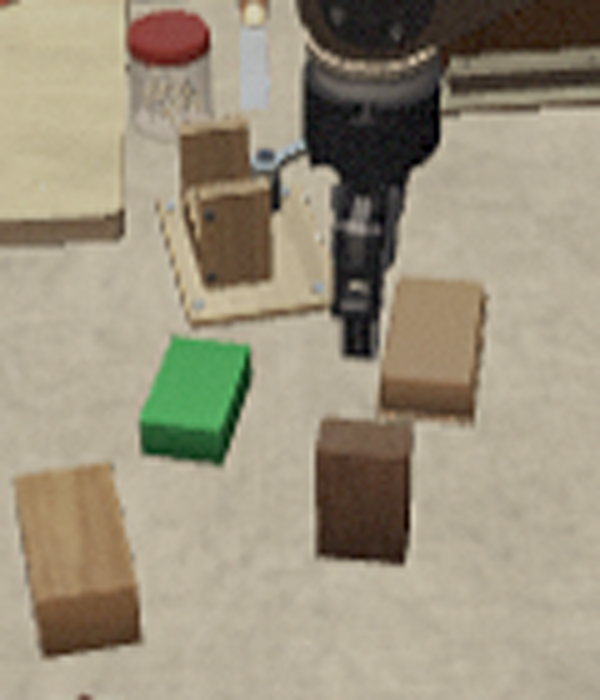

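View pics/top_g.png

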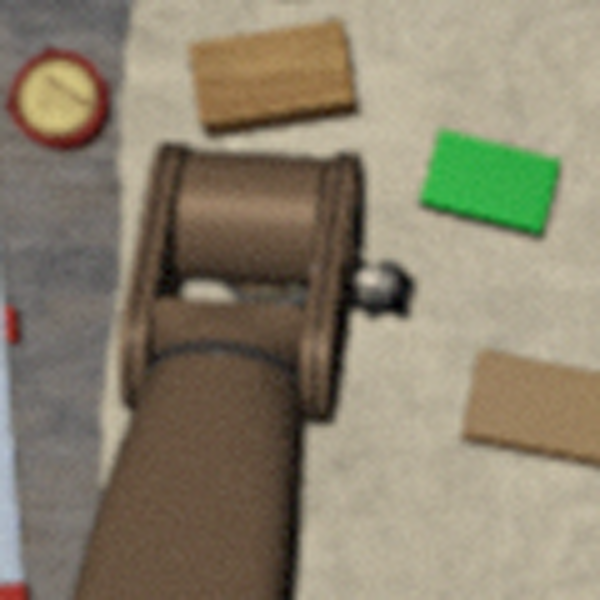

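Emit:
servo_tool --targets "0.15 0.9 0 0 0 0 85;0 0 -0.9 0 0 0 85;0 0 -0.9 0 0 0 85;0 0 -0.9 0 0 0 85;0 0 -0.9 0 0 0 85;0 0 -0.9 0 0 0 85;0 0 -0.9 0 0 0 85;0 0 -0.55 0 0 0 85;0 0 0 0 0 0 60;0 0 0 0 0 0 60"

```text
clock: 18.0
tool_pos: [0.4803, 0.1003, 0.0416]
eef_rot: [[0.005, 0.171, 0.985], [-0.003, 0.985, -0.171], [-1.0, -0.002, 0.006]]
wrist_force: [-0.2, 0.6, 0.2]
opening: 0.0606
```

```bash
python3 look.py h side,270,140,120,140,5
```

```text
18.0 [ 0.     0.132  2.149 -0.004  0.856 -1.396] [0.4803 0.1003 0.0416] [[0.005, 0.171, 0.985], [-0.003, 0.985, -0.171], [-1.0, -0.002, 0.006]] [-0.16  0.56  0.16] 0.0606
```

View pics/side_h.png

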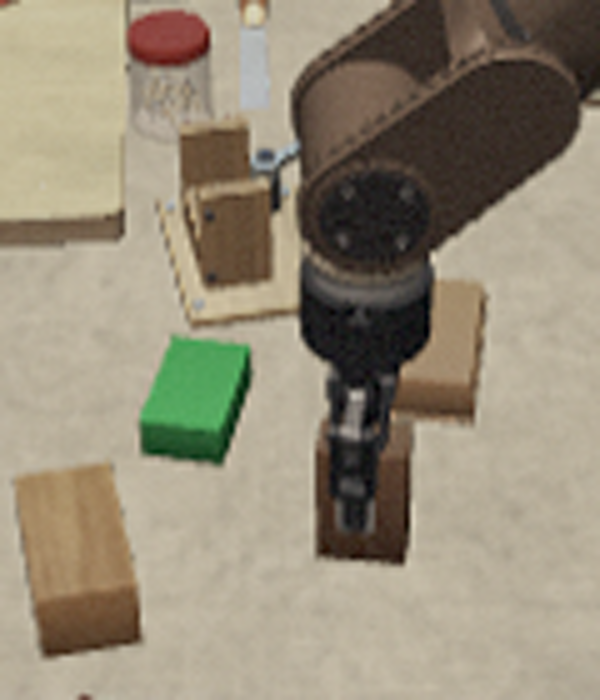

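Emit:
servo_tool --targets "-0.05 0 0 0 0 0 50;0 0 0 0 0 0 42;0 0 0 0 0 0 36;0 0 0 0 0 0 30;0 0 0 0 0 0 20;0 0 0 0 0 0 20;0 0 0 0 0 0 20;0 0 0 0 0 0 20"

```text
clock: 18.85
tool_pos: [0.4795, 0.1003, 0.0419]
eef_rot: [[0.006, 0.17, 0.985], [-0.003, 0.985, -0.17], [-1.0, -0.002, 0.006]]
wrist_force: [-1.0, -0.8, 5.2]
opening: 0.0315
```

Emit:
servo_tool --targets "0 0 0.5 0 0 0 20;0 0 0.9 0 0 0 20;0 0 0.9 0 0 0 20;0 0 0.9 0 0 0 20;0 0 0.9 0 0 0 20;0 0 0.9 0 0 0 20;0 0 0.9 0 0 0 20;0 0 0.9 0 0 0 20;0 0 0 0 0 0 20"

```text
clock: 19.75
tool_pos: [0.4805, 0.1004, 0.1799]
eef_rot: [[0.01, 0.17, 0.985], [-0.003, 0.985, -0.17], [-1.0, -0.001, 0.011]]
wrist_force: [0.3, -0.0, -0.4]
opening: 0.0312
```

```bash
python3 look.py i side,270,100,120,140,5
```

```text
19.75 [ 1.000e-03 -8.200e-02  2.073e+00 -4.000e-03  1.140e+00 -1.398e+00] [0.4805 0.1004 0.1799] [[0.01, 0.17, 0.985], [-0.003, 0.985, -0.17], [-1.0, -0.001, 0.011]] [ 0.26 -0.   -0.4 ] 0.0312
```

View pics/side_i.png

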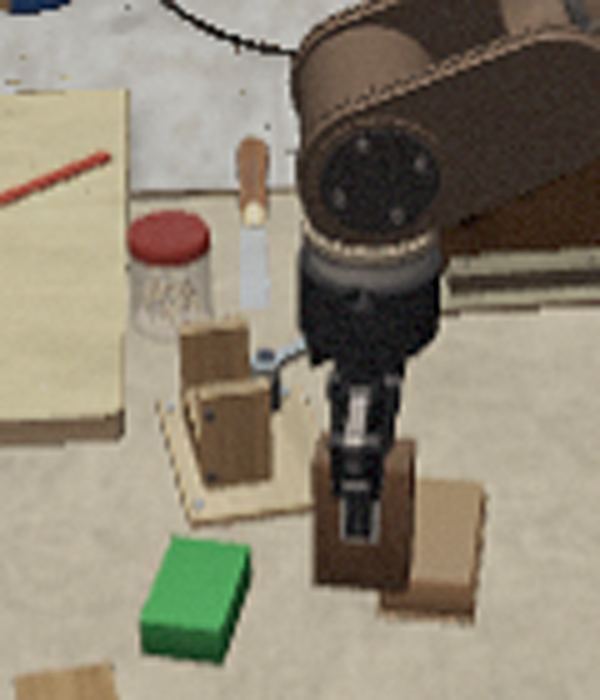

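Emit:
servo_tool --targets "0.22 -0.94 0 0 0 -0.78 20;0.22 -0.94 0 0 0 -0.78 20;0.22 -0.94 0 0 0 -0.78 20;0.22 -0.94 0 0 0 -0.78 20;0.22 -0.94 0 0 0 -0.78 20;0.22 -0.94 0 0 0 -0.78 20;0.22 -0.94 0 0 0 -0.78 20;0.22 -0.94 0 0 0 -0.78 20;0.22 -0.94 0 0 0 -0.78 20;0.22 -0.94 0 0 0 -0.78 20"

```text
clock: 20.8
tool_pos: [0.5221, -0.0881, 0.1752]
eef_rot: [[-0.002, 0.816, 0.578], [-0.005, 0.578, -0.816], [-1.0, -0.004, 0.003]]
wrist_force: [-0.7, 0.6, -0.5]
opening: 0.0315
```

Emit:
servo_tool --targets "0.22 -0.94 0 0 0 -0.78 20;0.22 -0.94 0 0 0 -0.78 20;0.22 -0.94 0 0 0 -0.78 20;0.22 -0.94 0 0 0 -0.78 20;0.22 -0.94 0 0 0 -0.78 20;0.22 -0.94 0 0 0 -0.7 20;0 0 0 0 0 0 20;0 0 0 0 0 0 20"

```text
clock: 21.6
tool_pos: [0.5486, -0.2, 0.1756]
eef_rot: [[-0.004, 0.987, 0.16], [-0.004, 0.16, -0.987], [-1.0, -0.005, 0.003]]
wrist_force: [-0.0, 0.1, -1.1]
opening: 0.0312
```

```bash
python3 look.py j side,260,90,120,120,5 top,290,130,120,120,5
```

```text
21.6 [-0.521  0.141  1.853 -0.006  1.149 -0.679] [ 0.5486 -0.2     0.1756] [[-0.004, 0.987, 0.16], [-0.004, 0.16, -0.987], [-1.0, -0.005, 0.003]] [-0.01  0.06 -1.1 ] 0.0312
```

View pics/side_j.png

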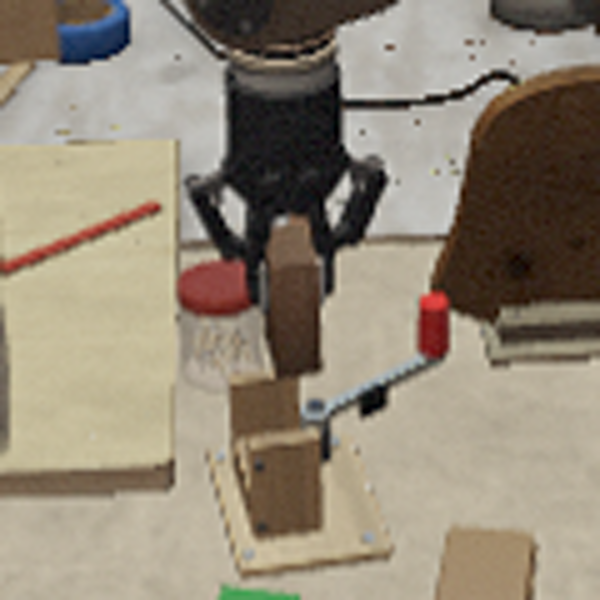

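View pics/top_j.png

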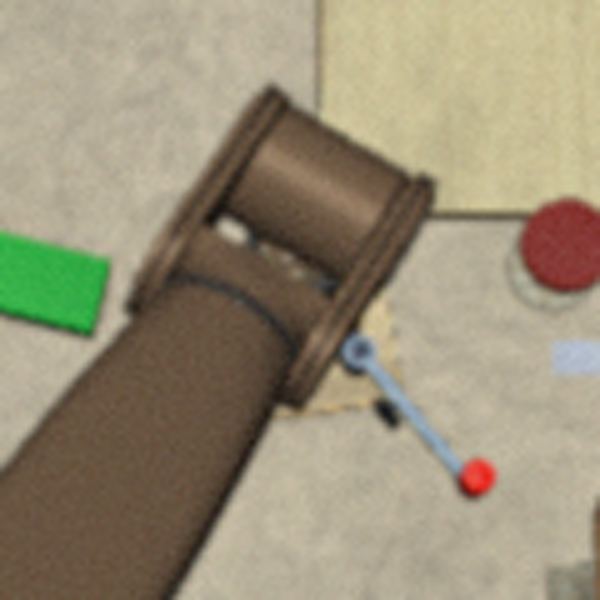

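```bash
python3 - <<'E'
from h2 import *
f=lambda p:((proj("side",p)[0]-(260,90)+.5)*5-.5).round(0)
jx=np.array([.987,.16,0]);jy=np.array([-.16,.987,0]);c=np.array([.5486,-.2,.1786])
for z in(.045,-.045):
  for sx in(1,-1):
     for sy in(1,-1): print("blk",z,sx,sy,f(c+sx*.016*jx+sy*.0275*jy+[0,0,z]))
J=[.5595,-.198,.16]
for q in[(.028,.048,.095),(-.022,.048,.095),(-.022,.048,.012),(.028,.048,.012),(-.022,-.035,.095),(.028,-.035,.095)]: print(q,f(pose(J,q)[0]))
E
python3 - <<'E'
import cv2
i=cv2.imread("pics/side_j.png")[200:580,200:400];cv2.imwrite("pics/sj2.png",cv2.resize(i,None,fx=1.5*2,fy=1.5))
i=cv2.imread("pics/side_j.png")[340:580,200:400];cv2.imwrite("pics/sj3.png",cv2.resize(i,None,fx=2.5,fy=2.5))
i=cv2.imread("pics/side_j.png")[200:400,200:400];cv2.imwrite("pics/sj4.png",cv2.resize(i,None,fx=3,fy=3))
E
```

```text
blk 0.045 1 1 [273. 264.]
blk 0.045 1 -1 [260. 224.]
blk 0.045 -1 1 [321. 259.]
blk 0.045 -1 -1 [306. 219.]
blk -0.045 1 1 [277. 378.]
blk -0.045 1 -1 [265. 337.]
blk -0.045 -1 1 [323. 373.]
blk -0.045 -1 -1 [309. 332.]
(0.028, 0.048, 0.095) [251. 446.]
(-0.022, 0.048, 0.095) [322. 437.]
(-0.022, 0.048, 0.012) [324. 533.]
(0.028, 0.048, 0.012) [255. 542.]
(-0.022, -0.035, 0.095) [302. 373.]
(0.028, -0.035, 0.095) [233. 381.]
```

View pics/sj3.png

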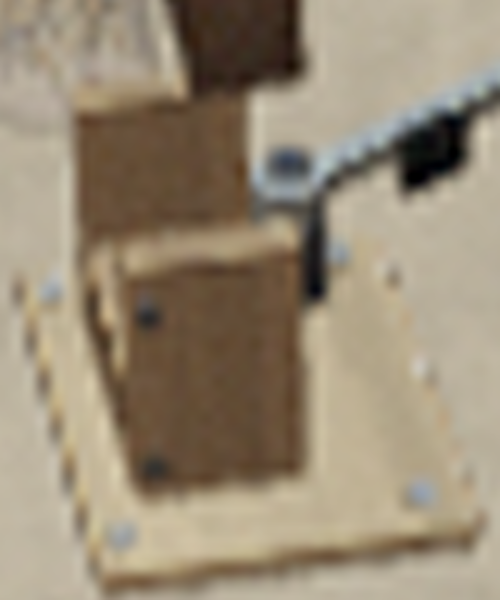

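View pics/sj4.png

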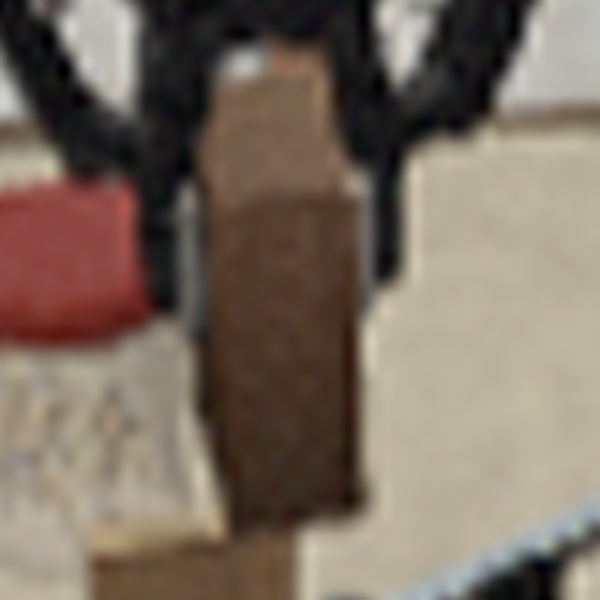

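Emit:
servo_tool --targets "0 0.05 -0.8 0 0 0 20;0 0 -0.8 0 0 0 20;0 0 -0.8 0 0 0 20;0 0 -0.8 0 0 0 20;0 0 0 0 0 0 20"

```text
clock: 22.2
tool_pos: [0.5472, -0.1981, 0.1091]
eef_rot: [[-0.008, 0.987, 0.159], [-0.002, 0.159, -0.987], [-1.0, -0.008, 0.001]]
wrist_force: [-1.2, -0.5, -1.1]
opening: 0.0314
```

```bash
python3 look.py k side,260,90,120,120,5
```

```text
22.2 [-0.519  0.218  1.898 -0.007  1.031 -0.676] [ 0.5472 -0.1981  0.1091] [[-0.008, 0.987, 0.159], [-0.002, 0.159, -0.987], [-1.0, -0.008, 0.001]] [-1.15 -0.45 -1.08] 0.0314
```

View pics/side_k.png

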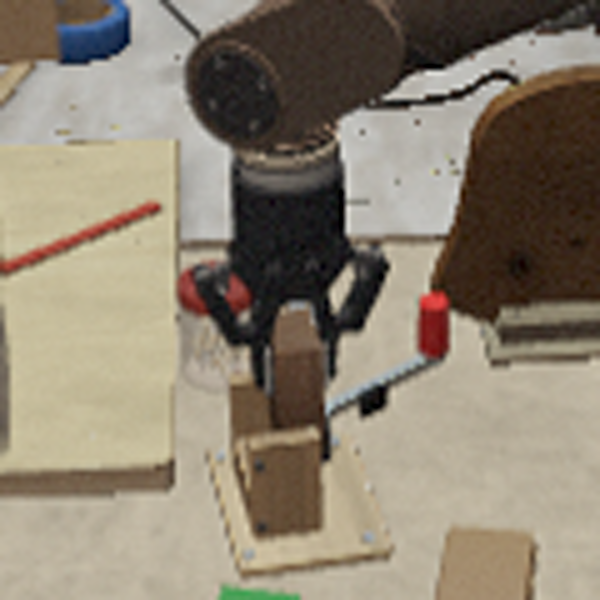

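Emit:
servo_tool --targets "0.05 0 -0.7 0 -0.06 0 20;0.05 0 -0.7 0 0 0 20;0.05 0 -0.6 0 0 0 20;0 0 -0.4 0 0 0 20;0 0 -0.2 0 0 0 20;0 0 0 0 0 0 20"

```text
clock: 22.85
tool_pos: [0.5521, -0.1993, 0.0606]
eef_rot: [[0.003, 0.987, 0.159], [-0.005, 0.159, -0.987], [-1.0, 0.002, 0.006]]
wrist_force: [0.2, 0.9, -0.5]
opening: 0.0311
```

Emit:
servo_tool --targets "0 0 -0.1 0 0 0 20;0 0 0 0 0 0 20"

```text
clock: 23.05
tool_pos: [0.5527, -0.1996, 0.0597]
eef_rot: [[0.005, 0.987, 0.159], [-0.006, 0.159, -0.987], [-1.0, 0.004, 0.007]]
wrist_force: [-0.1, 0.5, -0.4]
opening: 0.031
```

Emit:
servo_tool --targets "0 0 -0.15 0 0 0 20;0 0 -0.05 0 0 0 20;0 0 0 0 0 0 20"

```text
clock: 23.35
tool_pos: [0.5523, -0.1994, 0.0552]
eef_rot: [[0.004, 0.987, 0.159], [-0.006, 0.159, -0.987], [-1.0, 0.003, 0.006]]
wrist_force: [0.3, -0.8, -0.3]
opening: 0.031
```

Emit:
servo_tool --targets "0 0 -0.1 0 0 0 20;0 0 0 0 0 0 20"

```text
clock: 23.55
tool_pos: [0.5529, -0.1998, 0.0539]
eef_rot: [[0.005, 0.987, 0.159], [-0.006, 0.159, -0.987], [-1.0, 0.004, 0.007]]
wrist_force: [-0.0, -0.8, 1.9]
opening: 0.0314
```

Emit:
servo_tool --targets "0.1 0.016 0 0 0 0 20;0.1 0.016 0 0 0 0 20;0 0 0 0 0 0 20"

```text
clock: 23.85
tool_pos: [0.5569, -0.1991, 0.0538]
eef_rot: [[0.005, 0.987, 0.159], [-0.006, 0.159, -0.987], [-1.0, 0.004, 0.007]]
wrist_force: [-1.5, -0.1, 4.0]
opening: 0.0317
```

Emit:
servo_tool --targets "0.05 0.008 0 0 0 0 20;0.05 0.008 0 0 0 0 20;0 0 0 0 0 0 20"

```text
clock: 24.15
tool_pos: [0.5585, -0.1988, 0.0539]
eef_rot: [[0.004, 0.987, 0.16], [-0.006, 0.16, -0.987], [-1.0, 0.003, 0.007]]
wrist_force: [-2.6, -1.1, 6.0]
opening: 0.0312
```

Emit:
servo_tool --targets "0.05 0.008 0.03 0 0 0 20;0 0 0 0 0 0 20"

```text
clock: 24.35
tool_pos: [0.5594, -0.1984, 0.0539]
eef_rot: [[0.004, 0.987, 0.159], [-0.006, 0.159, -0.987], [-1.0, 0.003, 0.007]]
wrist_force: [-1.9, -1.8, 2.4]
opening: 0.0317
```

Emit:
servo_tool --targets "0.05 0.008 0 0 0 0 20;0 0 0 0 0 0 20"

```text
clock: 24.55
tool_pos: [0.5596, -0.1984, 0.0539]
eef_rot: [[0.002, 0.987, 0.16], [-0.006, 0.16, -0.987], [-1.0, 0.001, 0.006]]
wrist_force: [-5.2, -1.1, 6.2]
opening: 0.0312
```

Emit:
servo_tool --targets "0.05 0.008 0 0 0 0 20;0 0 0 0 0 0 20"

```text
clock: 24.75
tool_pos: [0.5597, -0.1984, 0.0539]
eef_rot: [[-0.001, 0.987, 0.161], [-0.006, 0.161, -0.987], [-1.0, -0.002, 0.006]]
wrist_force: [-8.7, -2.6, 7.8]
opening: 0.0312
```

Emit:
servo_tool --targets "-0.08 -0.012 0 0 0 0 20;0 0 0 0 0 0 34;0 0 0 0 0 0 40;0 0 0 0 0 0 50;0 0 0 0 0 0 60;0 0 0 0 0 0 60;0 0 0 0 0 0 60"

```text
clock: 25.45
tool_pos: [0.5599, -0.1982, 0.0539]
eef_rot: [[0.005, 0.987, 0.159], [-0.006, 0.159, -0.987], [-1.0, 0.004, 0.007]]
wrist_force: [0.5, 1.2, -0.9]
opening: 0.0601
```

Emit:
servo_tool --targets "0 0 0.5 0 0 0 60;0 0 0.9 0 0 0 60;0 0 0.9 0 0 0 60;0 0 0.9 0 0 0 60;0 0 0.9 0 0 0 60;0 0 0.9 0 0 0 60;0 0 0 0 0 0 60"

```text
clock: 26.15
tool_pos: [0.5618, -0.1993, 0.1581]
eef_rot: [[0.011, 0.987, 0.159], [-0.009, 0.159, -0.987], [-1.0, 0.009, 0.011]]
wrist_force: [-0.0, -1.0, -0.4]
opening: 0.06
```

```bash
python3 look.py l side,260,90,120,120,5 top,290,130,120,120,5
```

```text
26.15 [-0.51   0.178  1.846 -0.003  1.104 -0.668] [ 0.5618 -0.1993  0.1581] [[0.011, 0.987, 0.159], [-0.009, 0.159, -0.987], [-1.0, 0.009, 0.011]] [-0.03 -1.02 -0.37] 0.06
```

View pics/side_l.png

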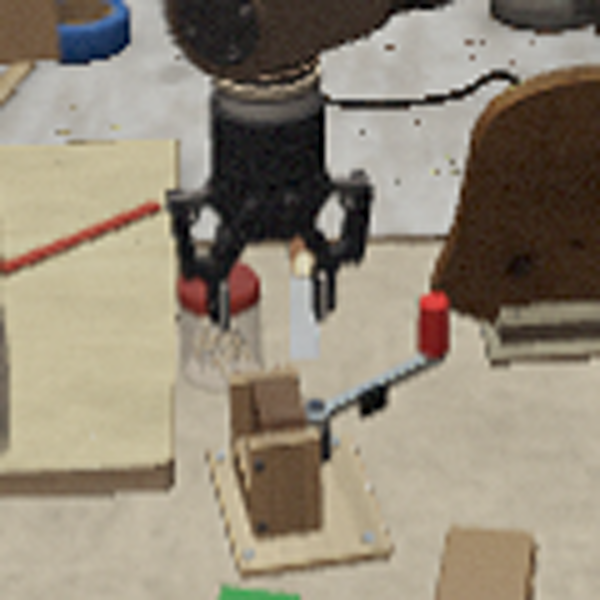

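Emit:
servo_tool --targets "-0.4 -0.4 0.2 0 0 -0.93 60;-0.56 -0.61 0 0 0 -0.93 60;-0.56 -0.61 0 0 0 -0.93 60;-0.56 -0.61 0 0 0 -0.93 60;-0.56 -0.61 0 0 0 -0.93 60;-0.56 -0.61 0 0 0 -0.93 60;-0.56 -0.61 0 0 0 -0.93 60;-0.56 -0.61 0 0 0 -0.93 60;-0.56 -0.61 0 0 0 -0.93 60;-0.56 -0.61 0 0 0 -0.93 60"

```text
clock: 27.25
tool_pos: [0.4499, -0.3158, 0.1562]
eef_rot: [[-0.004, 0.715, -0.699], [-0.005, -0.699, -0.715], [-1.0, 0.001, 0.006]]
wrist_force: [0.1, 1.2, -0.8]
opening: 0.0603
```

Emit:
servo_tool --targets "-0.5 -0.6 0 0 0 -0.9 50;0 0 0 0 0 0 50;0 0 0 0 0 0 50"

```text
clock: 27.55
tool_pos: [0.4407, -0.3275, 0.1568]
eef_rot: [[-0.004, 0.653, -0.757], [-0.005, -0.757, -0.653], [-1.0, 0.002, 0.006]]
wrist_force: [0.7, 0.3, 0.3]
opening: 0.0499
```

```bash
python3 look.py m side,290,80,120,120,5 top,310,170,120,120,5
```

```text
27.55 [-0.821  0.085  1.952 -0.007  1.104  0.041] [ 0.4407 -0.3275  0.1568] [[-0.004, 0.653, -0.757], [-0.005, -0.757, -0.653], [-1.0, 0.002, 0.006]] [0.67 0.26 0.32] 0.0499
```

View pics/side_m.png

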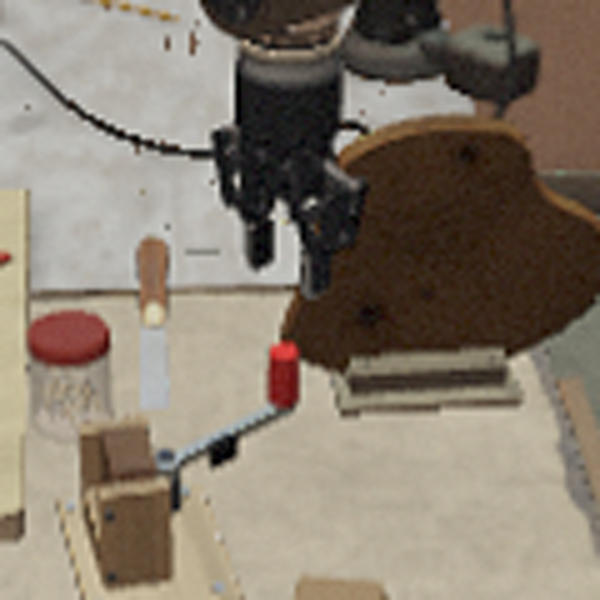

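View pics/top_m.png

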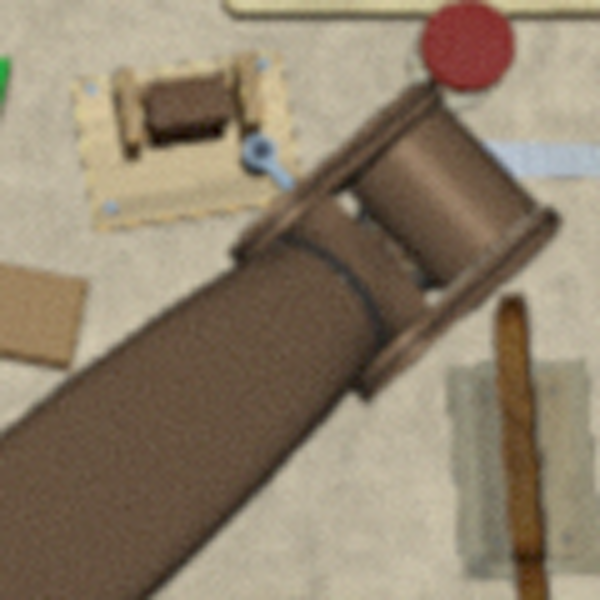

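Emit:
servo_tool --targets "0.06 -0.06 -0.8 0 0 0 50;0 0 -0.8 0 0 0 50;0 0 -0.8 0 0 0 50;0 0 -0.8 0 0 0 50;0 0 -0.8 0 0 0 50;0 0 -0.3 0 0 0 50;0 0 0 0 0 0 40;0 0 0 0 0 0 30;0 0 0 0 0 0 30;0 0 0 0 0 0 30"

```text
clock: 28.65
tool_pos: [0.4428, -0.3297, 0.0729]
eef_rot: [[-0.001, 0.652, -0.758], [-0.008, -0.758, -0.652], [-1.0, 0.005, 0.006]]
wrist_force: [1.1, -0.2, -0.1]
opening: 0.0297
```

```bash
python3 look.py n side,290,80,120,120,5
```

```text
28.65 [-0.821  0.204  1.992 -0.008  0.94   0.044] [ 0.4428 -0.3297  0.0729] [[-0.001, 0.652, -0.758], [-0.008, -0.758, -0.652], [-1.0, 0.005, 0.006]] [ 1.14 -0.23 -0.07] 0.0297
```

View pics/side_n.png

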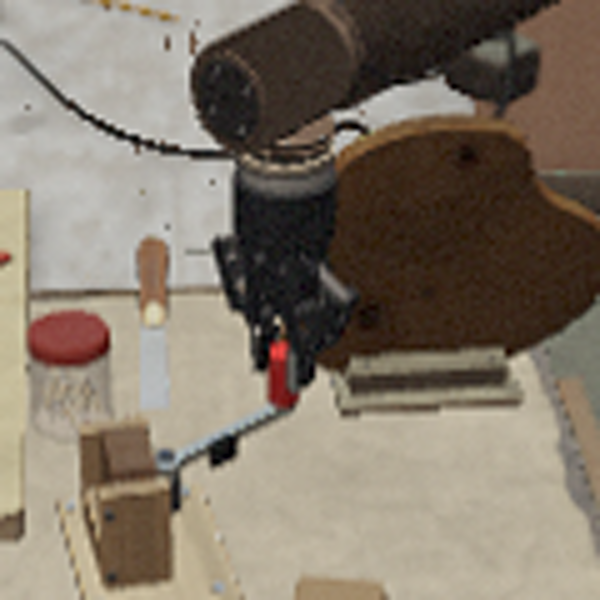

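Run:
```python
import numpy as np
H=np.array([.5325,-.2488]);yaw=.16
k=lambda f:H+.12*np.array([np.cos(yaw+np.pi/2+f),np.sin(yaw+np.pi/2+f)])
f=np.linspace(2.13,0,23);P=np.array([k(a) for a in f]);print(P[0],P[-1])
P[0]=[.4428,-.3297]
print((np.diff(P,axis=0)/.02).round(2).tolist())
```

```text
[ 0.44222033 -0.32785429] [ 0.51338182 -0.13033273]
[[-0.39, 0.55], [-0.32, 0.49], [-0.27, 0.52], [-0.22, 0.54], [-0.16, 0.56], [-0.11, 0.57], [-0.05, 0.58], [0.0, 0.58], [0.06, 0.58], [0.12, 0.57], [0.17, 0.56], [0.22, 0.54], [0.27, 0.51], [0.32, 0.48], [0.37, 0.45], [0.41, 0.41], [0.45, 0.37], [0.48, 0.33], [0.51, 0.28], [0.53, 0.23], [0.55, 0.17], [0.57, 0.12]]
```

Emit:
servo_tool --targets "-0.39 0.55 0 0 0 -0.9 30;-0.32 0.49 0 0 0 -0.9 30;-0.27 0.52 0 0 0 -0.9 30;-0.22 0.54 0 0 0 -0.9 30;-0.16 0.56 0 0 0 -0.9 30;-0.11 0.57 0 0 0 -0.9 30;-0.05 0.58 0 0 0 -0.9 30;0 0.58 0 0 0 -0.9 30"

```text
clock: 29.5
tool_pos: [0.4126, -0.2423, 0.0731]
eef_rot: [[-0.004, -0.013, -1.0], [-0.007, -1.0, 0.013], [-1.0, 0.007, 0.004]]
wrist_force: [1.4, -1.8, -0.3]
opening: 0.0298
```

```bash
python3 look.py o side,270,80,120,120,5
```

```text
29.5 [-0.739  0.051  2.164 -0.009  0.925  0.85 ] [ 0.4126 -0.2423  0.0731] [[-0.004, -0.013, -1.0], [-0.007, -1.0, 0.013], [-1.0, 0.007, 0.004]] [ 1.37 -1.76 -0.26] 0.0298
```

View pics/side_o.png

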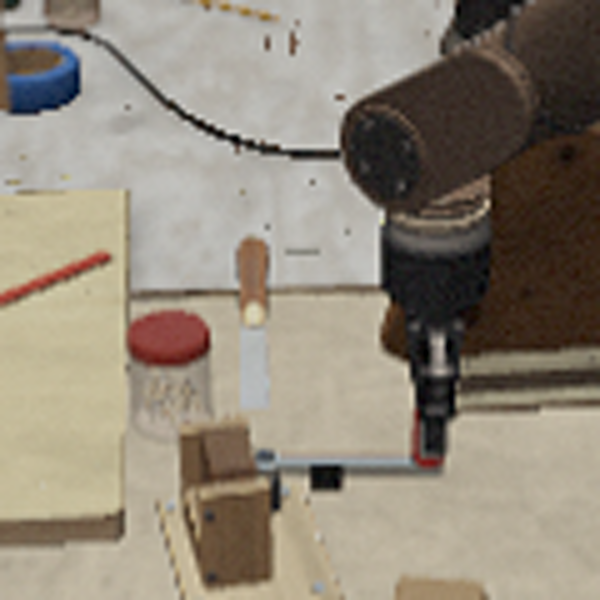

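Emit:
servo_tool --targets "0.06 0.58 0 0 0 -0.9 30;0.12 0.57 0 0 0 -0.9 30;0.17 0.56 0 0 0 -0.9 30;0.22 0.54 0 0 0 -0.9 30;0.27 0.51 0 0 0 -0.9 30;0.32 0.48 0 0 0 -0.9 30;0.37 0.45 0 0 0 -0.9 30;0.41 0.41 0 0 0 -0.9 30"

```text
clock: 30.35
tool_pos: [0.4512, -0.1601, 0.0727]
eef_rot: [[-0.007, -0.668, -0.745], [-0.0, -0.745, 0.668], [-1.0, 0.005, 0.005]]
wrist_force: [-0.6, -1.8, 1.2]
opening: 0.0299
```

Emit:
servo_tool --targets "0.45 0.37 0 0 0 -0.9 30;0.48 0.33 0 0 0 -0.9 30;0.51 0.28 0 0 0 -0.9 30;0.53 0.23 0 0 0 -0.9 30;0 0 0 0 0 0 30"

```text
clock: 30.85
tool_pos: [0.491, -0.1353, 0.0724]
eef_rot: [[-0.005, -0.885, -0.465], [0.004, -0.465, 0.885], [-1.0, 0.003, 0.006]]
wrist_force: [0.0, -0.0, 0.3]
opening: 0.03
```

```bash
python3 look.py p side,270,80,120,120,5 top,290,130,120,120,5
```

```text
30.85 [-4.690e-01  1.220e-01  2.089e+00  1.000e-03  9.370e-01  2.188e+00] [ 0.491  -0.1353  0.0724] [[-0.005, -0.885, -0.465], [0.004, -0.465, 0.885], [-1.0, 0.003, 0.006]] [ 0.05 -0.03  0.29] 0.03
```

View pics/side_p.png

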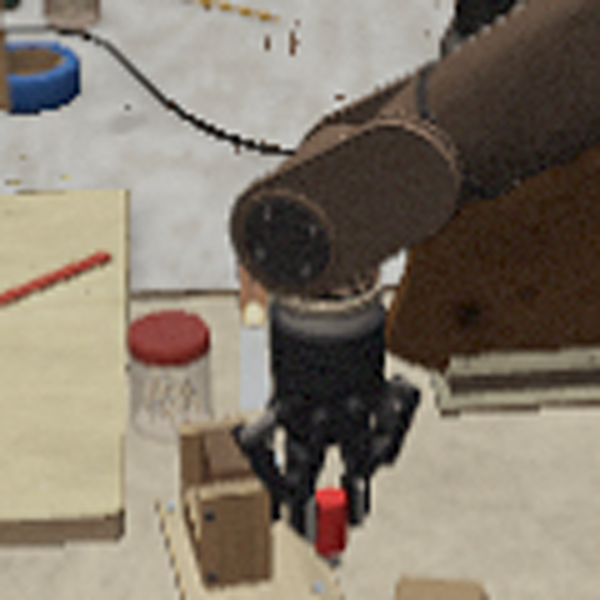

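Emit:
servo_tool --targets "0.5 0.16 0 0 0 -0.9 30;0.55 0.12 0 0 0 -0.6 30;0.1 0.02 0 0 0 0 30;0 0 0 0 0 0 30"

```text
clock: 31.35
tool_pos: [0.5128, -0.1294, 0.0718]
eef_rot: [[-0.006, -0.945, -0.328], [0.005, -0.328, 0.945], [-1.0, 0.004, 0.007]]
wrist_force: [-0.5, 0.1, -0.2]
opening: 0.03
```

Emit:
servo_tool --targets "0.1 0.016 0 0 0 0 30;0 0 0 0 0 0 30"

```text
clock: 31.55
tool_pos: [0.5143, -0.1289, 0.0717]
eef_rot: [[-0.007, -0.945, -0.326], [0.005, -0.326, 0.945], [-1.0, 0.005, 0.007]]
wrist_force: [-2.4, 0.7, 0.3]
opening: 0.0299
```

Emit:
servo_tool --targets "0.1 0.016 0 0 0 0 30;0 0 0 0 0 0 30"

```text
clock: 31.75
tool_pos: [0.5144, -0.1289, 0.0715]
eef_rot: [[-0.013, -0.945, -0.327], [0.005, -0.327, 0.945], [-1.0, 0.011, 0.009]]
wrist_force: [-8.8, -2.1, 5.2]
opening: 0.03
```

Emit:
servo_tool --targets "0.1 0.016 0 0 0 0 30;0 0 0 0 0 0 30"

```text
clock: 31.95
tool_pos: [0.5144, -0.1288, 0.0714]
eef_rot: [[-0.019, -0.945, -0.328], [0.005, -0.328, 0.945], [-1.0, 0.016, 0.011]]
wrist_force: [-15.1, -3.5, 8.1]
opening: 0.0299
```

Emit:
servo_tool --targets "0.1 0.016 0 0 0 0 30;0 0 0 0 0 0 30"

```text
clock: 32.15
tool_pos: [0.5144, -0.1287, 0.0712]
eef_rot: [[-0.025, -0.944, -0.329], [0.005, -0.329, 0.944], [-1.0, 0.022, 0.013]]
wrist_force: [-21.0, -4.8, 12.3]
opening: 0.0299
```

Emit:
servo_tool --targets "-0.2 -0.03 0 0 0 0 30;-0.18 -0.03 0 0 0 0 30;0 0 0 0 0 0 40;0 0 0 0 0 0 46;0 0 0 0 0 0 46"

```text
clock: 32.65
tool_pos: [0.5141, -0.1292, 0.0721]
eef_rot: [[-0.004, -0.945, -0.326], [0.005, -0.326, 0.945], [-1.0, 0.003, 0.006]]
wrist_force: [-0.7, 0.7, -0.2]
opening: 0.0461
```

```bash
python3 look.py q side,270,80,120,120,5
```

```text
32.65 [-0.439  0.165  2.04   0.003  0.943  2.369] [ 0.5141 -0.1292  0.0721] [[-0.004, -0.945, -0.326], [0.005, -0.326, 0.945], [-1.0, 0.003, 0.006]] [-0.73  0.73 -0.19] 0.0461
```

View pics/side_q.png

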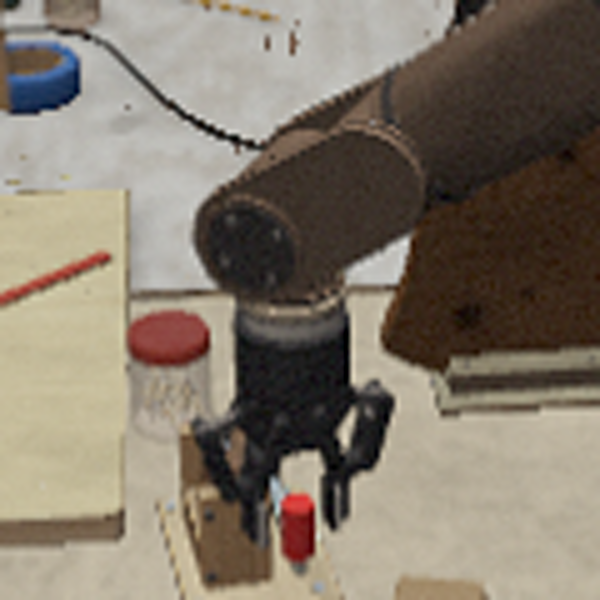

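Emit:
servo_tool --targets "0 0 0.6 0 0 0 46;0 0 0.9 0 0 0 46;0 0 0.9 0 0 0 46;0 0 0.9 0 0 0 46;0 0 0.9 0 0 0 46;-0.3 0.9 0.9 0 0 0 46;-0.3 0.9 0.9 0 0 0 46;-0.3 0.9 0.9 0 0 0 46;-0.3 0.9 0.9 0 0 0 46;-0.3 0.9 0.9 0 0 0 46"

```text
clock: 33.7
tool_pos: [0.4833, -0.0384, 0.2477]
eef_rot: [[-0.004, -0.946, -0.326], [0.005, -0.326, 0.946], [-1.0, 0.002, 0.006]]
wrist_force: [1.0, -0.1, 0.4]
opening: 0.046
```

Emit:
servo_tool --targets "0 0.9 0 0 0 0 46;0 0.9 0 0 0 0 46;0 0.9 0 0 0 0 46;0 0.9 0 0 0 0 46;0 0.9 0 0 0 0 46;0 0 0 0 0 0 46;0 0 0 0 0 0 46"

```text
clock: 34.4
tool_pos: [0.4836, 0.0508, 0.2466]
eef_rot: [[-0.005, -0.945, -0.327], [0.004, -0.327, 0.945], [-1.0, 0.003, 0.006]]
wrist_force: [-0.7, -0.8, 1.1]
opening: 0.0458
```

```bash
python3 look.py r side,285,135,65,65,9 top,305,160,80,65,9
```

```text
34.4 [-0.106 -0.15   2.009  0.004  1.288  2.701] [0.4836 0.0508 0.2466] [[-0.005, -0.945, -0.327], [0.004, -0.327, 0.945], [-1.0, 0.003, 0.006]] [-0.68 -0.84  1.08] 0.0458
```

View pics/side_r.png

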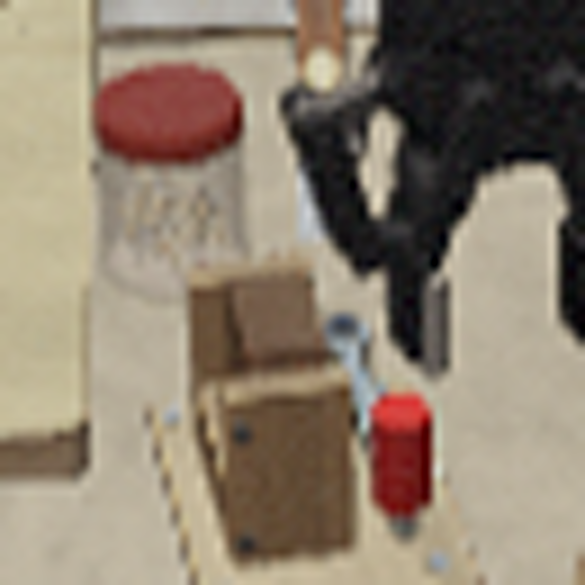

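View pics/top_r.png

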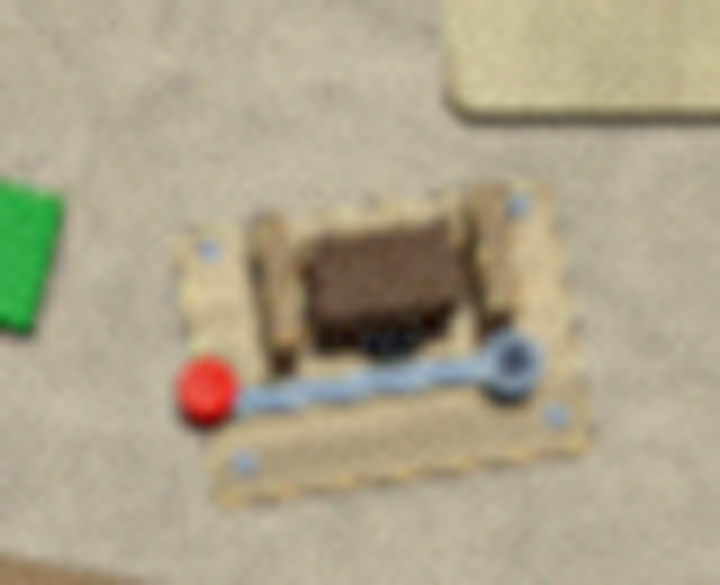

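The lever lies across the pocket front and the block stands between the cheeks. I'll check the numbers before handing in.

```bash
python3 - <<'E'
from h2 import *
t=lambda *p:unc((305,160),9,p); s=lambda *p:unc((285,135),9,p)
def loc(p,J): d=p[:2]-J[:2];c,q=np.cos(J[2]),np.sin(J[2]);return np.array([c*d[0]+q*d[1],-q*d[0]+c*d[1]]).round(4)
B=np.mean([ray("top",t(*q),.102) for q in[(303,243),(455,222),(462,295),(318,325)]],0)
# cheek tops in this picture
L=np.array([(-.022,.048),(.028,.048),(.028,-.048),(-.022,-.048),(-.022,-.035),(-.022,.035)])
P=np.array([ray("top",t(*q),.095) for q in[(268,355),(252,218),(508,185),(517,312),(486,322),(298,345)]])
r=least_squares(lambda p:(pose(p,np.c_[L,L[:,0]*0])[:,:2]-P[:,:2]).ravel(),[.56,-.2,.16]);J=r.x;print("jig",J.round(4),np.abs(r.fun).max())
for JJ in(J,np.array([.5577,-.2025,.1625])):
    print("block",loc(B,JJ)); k=ray("top",t(208,391),.1)-pose(JJ,[-.035,-.045,.1])[0]
    a=np.arctan2(k[1],k[0])-np.pi/2-JJ[2];print("lever",a)
K=ray("side",s(403,412),.1);print("side knob",K,"lever",(lambda k:np.arctan2(k[1],k[0])-np.pi/2-.1572)(K-pose([.5612,-.1949,.1572],[-.035,-.045,.1])[0]))
E
python3 look.py s top,0,0,640,400,1 side,0,0,640,400,1
```

```text
jig [ 0.5569 -0.2033  0.157 ] 0.002598567053481826
block [0.0004 0.001 ]
lever 0.008009829687325304
block [-0.0006  0.0003]
lever 0.012675021350500776
side knob [ 0.51277505 -0.1264746   0.1       ] lever 0.017604505195373044
34.5 [-0.108 -0.15   2.009  0.004  1.288  2.702] [0.4836 0.0503 0.2463] [[-0.005, -0.946, -0.325], [0.005, -0.325, 0.946], [-1.0, 0.003, 0.006]] [-1.18  0.18 -0.16] 0.0461
```

View pics/top_s.png

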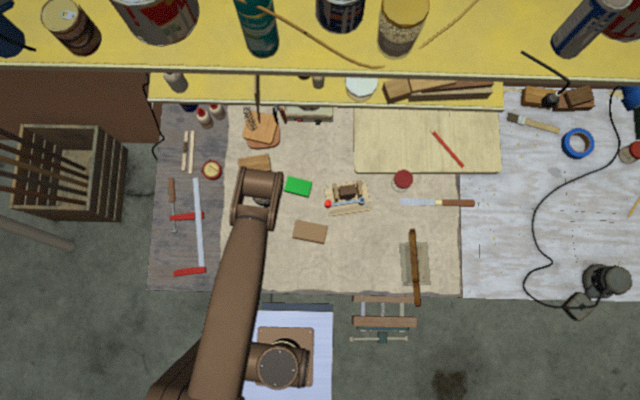

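The checks put the block at (0 ±1, 0–1) mm from home and the lever at about 0.01 rad. The bystanders haven't moved and the gripper is clear, so I'm handing in.

```bash
python3 -c "
from rig import bot
print(bot.sign_off())"
```

```text
the job is handed in; nothing more can be done
None
```

The offcut is on end in the jig's pocket against the rear fence, with the clamp lever fully shut. I handed the job in at about 34.5 s; the hand-in reports no verdict.

**What I did:**
- I gripped the dark offcut across its 55 mm width, stood it on end on the bench and let go; the pictures showed it standing free.
- I took it again across its 32 mm thickness, lowered it into the pocket until it touched the floor, and slid it back until it met the fence.
- I closed the fingers loosely round the red knob and swung the lever round. I pushed until it stopped moving (about 25 N on the wrist), then backed the arm clear.

**Last checks:**
- **Block:** the top view puts it within about 1 mm of home in x and y. I judged it upright only by eye.
- **Lever:** 0.01–0.02 rad from both cameras.
- **Bystanders:** none looked moved in the final top view. The arm hid part of one pale wooden block, but it never went near that block.
- **Arm:** clear of everything.

**What disagreed:** the two cameras differed by 3–8 mm, mostly in y. My first two-camera fits came out 5–6 mm too low, so I used the stated heights. The contact heights on the bench and in the pocket agreed with those to within 1–2 mm.

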